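# Set a coffee service out on its tray

## Task

Set the repaired coffee service out on the tray, everything put down gently and left standing upright: the coffee pot in the middle, and in line with it along the tray's length the milk jug on its left and the sugar bowl on its right (left and right as seen from the robot), about 10 cm from the pot centre to centre, with the handles of pot and jug turned towards the robot. Put the lid on the sugar bowl, properly seated, and lay the sugar tongs flat on the tray straight in front of the bowl, on the robot's side, lengthwise along the tray, midway between the bowl and the tray's front rim. Knock nothing over and leave the unfinished tumbler and the tin of polish where they are.

Things in the scene. Friction and masses are not known exactly. Their poses are not given: they have to be found in the camera images.
- tray: Fixed silver tray, rounded rectangle 260 (x) by 360 mm (y) over its round rim, a loop handle at each short end (to 200 mm from the centre, 25 mm high). Floor 240 x 340 mm, its top 4 mm above the bench; rim top 13.5 mm up. Origin: centre of the underside, on the bench; x across it, away from the robot (yaw within 13 degrees); y lengthwise to the robot's left. Front: the long side nearest the robot.
- pot: Silver coffee pot, closed, one piece, 156 mm tall, 0.36-0.6 kg. Foot 74 mm wide, belly 86 at 50 up, straight neck 56 wide from 104 to 130 up (grip across y), lid rim 62 wide at 133-137, dome, black ball finial 14 wide, centre 149 up. Origin: centre of the underside; z up; x to the spout (tip 71 out, 129 up); black handle at -x (72 out, 45 to 130 up).
- jug: Silver milk jug, open, 88 mm tall, 0.16-0.26 kg: foot 46 mm wide, belly 62 at 34 up, straight neck 56 wide from 52 up to the rim (grip across y). Origin: centre of the underside; z up; x to the pouring lip (41 out, at the rim); silver loop handle at -x (58 out, 28 to 86 up).
- bowl: Silver sugar bowl, round, open, the lowest vessel: 50 mm tall, foot 42 mm wide, 66 at its widest (30 up), 64 at the rim, mouth 58 inside; no handle or lip; 0.14-0.24 kg. Origin: centre of the underside; z up; x and y mean nothing.
- lid: Silver lid of the sugar bowl: dome 66 mm wide (20 up at its middle) with a straight knob (16 wide at 26 to 41 up, top 44 up), on a locating spigot 46-48 wide, 6 deep, that goes into the bowl's mouth (5 mm play all round). Origin: centre of the spigot's underside; z up. Seated, the flange rests on the bowl's rim and the origin is 44 mm above the bowl's origin. 0.09 kg.
- tongs: Silver sugar tongs, rigid: two straight parallel straps joined by a round bow, 100 mm long (x), 24 wide (y), 8 high as they lie on the bench. Grip across y at the middle. Origin: centre of the underside; x lengthwise, bow at -x, claws at +x. 0.045 kg.
- beaker: Bystander, not of the service: an unfinished dull grey tumbler, open, 78 mm tall, 52 mm wide at the foot, 62 at the mouth, no handle or lip. Loose, 0.17 kg. Origin: centre of the underside, z up.
- tin: Bystander: flat round tin of polish, 62 mm wide, 27 high, dark with a bright lid. Loose. Origin: centre of the underside, z up.
Mind the look-alikes: they are no part of the job. What is shaped like the jug but purple is not meant.

How it is judged:
By the outcome, as a careful person would: the job done as asked, in the order asked, and still so for the second after the job is handed in, with the robot touching nothing.
It also fails if it takes over 122 s, if anything falls off the work surface, if the arm or the gripper's body presses on something with over 40 N, if the wrist force passes 120 N, or if a joint passes its speed limit or range.

## Robot

A 6-joint arm with a two-finger parallel gripper is mounted at the origin on the work surface. World frame = base frame: x ahead of the robot, y to its left, z up, the work surface at z = 0. Lengths are in m, angles in degrees, forces in N, time in s.
With the tool pointing down it reaches from about 0.3 to 1 m from the base axis. Payload 5.1 kg.
Tool frame: the origin (TCP) lies between the finger pads; the fingertips stand 19 mm ahead of it and the grasp point (between the pads) is the TCP (arm.tip_reach is the z of the fingertips in the tool frame, in m); z points along the fingers, y is the line along which they close (so a half turn about z gives the same grasp; the last joint's range is limited). The gripper opens to 95 mm and grips with 3 to 60 N. Pads are 20 mm wide; open, the fingers measure 119 mm over their backs; the gripper's body (75 mm by 180 mm) begins 59 mm behind the grasp point.
Start: joints at [-67.873, 7.093, 94.555, -0, 78.352, -4.733], TCP at [0.294, -0.58, 0.234] pointing down, gripper open.
Joint ranges: [-149.61, 149.61], [-58.7, 133.49], [1.44, 155.28], [-77.14, 257.14], [18.33, 153.61], [-166.67, 166.67]. Speed limits (degrees/s): [147.25, 147.25, 180, 180, 180, 180].

## Interface

Orientations are given as a 3x3 rotation matrix whose columns are the frame's x, y, z axes.
In Python, from plant import arm, imaging, workorder gives the robot as it stands. The module is installed in compiled form; this text tells all that it offers.
- The arm moves only by the tool drive_tool, never from a script. Its argument "motion" is a list of rows, each a list of 7 numbers: the shift along the tool's x, y, z in units of 30 mm (1.0 is 30 mm), then the turn, a rotation vector about the tool's x, y, z in units of 5 degrees (1.0 is 5 degrees), then the finger opening in mm, from 0 to 95.1. In form: [[x, y, z, wx, wy, wz, jaw], ...]. A call has exactly 10 rows; each row shifts and turns the commanded pose from where the row before left it, along the tool's axes as they then stand; what a row does not reach is not made up. A row lasts 1/10 s, in which the tool goes at most 50 mm and 8.59 degrees, less where a joint would pass 70% of its speed; a pose out of reach is approached as far as the arm can. A call is refused whole if a number of a shift passes 1 or a number of a turn 1, either way. A call with a gripper value outside its range is refused whole. The fingers move at their own pace and stop on an object; "newtons" is the grip in N (left out, the last holds). Time passes only in rows, so rows that do not move let the fingers close, or fill a call up. It gives the time, the measured TCP pose, the force, the opening and the grip force at its end, in the units of the state.
- arm.sense(): the state, without advancing time (a new reading comes with each control period).
- imaging.grab_frame(name): name is "scene" or "side" or "wrist"; returns the picture (480x640x3 uint8, red, green, blue); there is no depth.
- imaging.get_calibration(name): a dict with "fx", "fy", "cx", "cy" (pixels), "rvec" (rotation vector, rad) and "tvec" (3), from world to camera coordinates, as OpenCV has them. Camera axes: x right, y down, z forward; pixel columns grow to the right and rows downward; lengths in m; the calibration is good to about 2 mm. A picture is of the moment at which its call begins: read the wrist's pose just before it. get_calibration takes no time and is no camera call; for the wrist camera it gives the pose at the moment of the call.
- workorder.job_done(): hands the job in; it is judged then, once.
The state is a dict: "time_s": time; "q": joint angles; "joint_vel": joint speeds; "tau": joint torques, N m; "eef_pos": TCP position; "tcp_rot": TCP orientation; "ft_force": force on the tool from outside, world axes, zero at the start; "wrist_torque": the same for the moment, N m; "gripper_width": opening from 0.0 (shut) to 1.0 (fully open); "gripper_force": force on a finger pad.
Only numpy, scipy, OpenCV 4.12 (cv2) and the standard library are available. Lean on these libraries where they do the work, as an engineer would, in place of code of your own. Each camera call takes 0.05 s, during which the arm holds its last target. There are 200 camera calls.

## Working session

There is one attempt and no reset: what is moved stays moved. The work goes in short steps, Python scripts to look and compute and a tool call to move; the robot and the scene stay as the last step left them, time stands still between calls to the robot, and variables do not carry over. Pictures are saved under pics/ and viewed, at most 14 in all, crops included, and the job is handed in when it is done.

Besides the shell and the picture viewer there is one more tool, called after "Emit:" as name([rows], argument=value, ...), one row to a line, values as JSON. drive_tool: Moves the arm, as the interface text tells. Its arguments: {"type":"object","properties":{"motion":{"type":"array"},"newtons":{"type":"number"}},"required":["motion"]}

```bash
mkdir -p pics; ls; cat > h.py <<'E'
import numpy as np, cv2
from plant import arm, imaging, workorder
def grab(cam,name):
    im=imaging.grab_frame(cam); cv2.imwrite(f'pics/{name}.png',cv2.cvtColor(im,cv2.COLOR_RGB2BGR)); return im
def cal(cam):
    c=imaging.get_calibration(cam); R=cv2.Rodrigues(np.array(c['rvec'],float))[0]; t=np.array(c['tvec'],float).ravel()
    return c,R,t
def ray(cam,u,v,z,C=None):
    c,R,t=C or cal(cam)
    d=R.T@np.array([(u-c['cx'])/c['fx'],(v-c['cy'])/c['fy'],1]); o=-R.T@t
    return o+d*(z-o[2])/d[2]
def proj(cam,p,C=None):
    c,R,t=C or cal(cam)
    q=R@np.array(p,float)+t; return np.round([c['fx']*q[0]/q[2]+c['cx'],c['fy']*q[1]/q[2]+c['cy']],1)
E
python3 - <<'E'
from h import *
grab('scene','s1');grab('side','d1')
for n in('scene','side','wrist'):
    c,R,t=cal(n);print(n,c['fx'],c['cx'],c['cy'],(-R.T@t).round(3),R[2].round(2))
s=arm.sense();print(s['eef_pos'],np.round(s['tcp_rot'],3),s['gripper_width'],s['time_s'],arm.tip_reach)
E
```

```text
pics
scene 517.9811749408245 325.3493868505675 241.52777914292636 [1.054 0.814 1.21 ] [-0.38 -0.55 -0.74]
side 501.5570015585551 315.0073195681949 235.09830538744777 [0.182 0.702 0.888] [ 0.24 -0.64 -0.73]
wrist 426.13157894195746 318.01758005065864 240.71129551832232 [ 0.364 -0.544  0.383] [-0.26 -0.13 -0.96]
[ 0.29343206 -0.57938077  0.2325346 ] [[ 0.892  0.452 -0.001]
 [ 0.452 -0.892  0.002]
 [ 0.    -0.002 -1.   ]] 0.9999503001592144 0.1 0.019
```

View pics/s1.png

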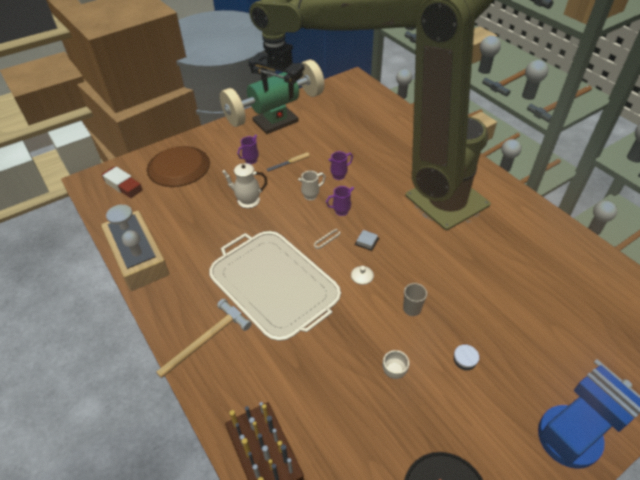

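View pics/d1.png

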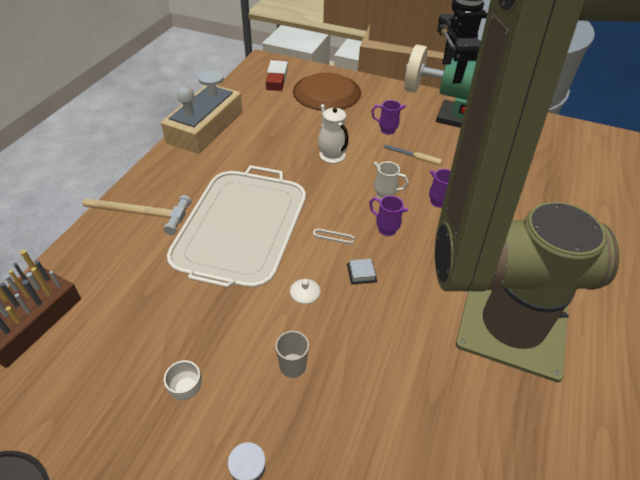

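Scene picture: pot (246,185), silver jug (310,183), purple look-alikes (249,150), (340,165) and (342,200), bowl (396,363), beaker (414,298), lid (362,273), tongs (327,238), tin (466,356), tray centre (275,284). The side view agrees: pot (333,135), silver jug (388,180), bowl (183,380), lid (305,290), tongs (334,236).

Candidates for the jug are the silver one at (310,183), which I choose, and the three purple ones. For the bowl they are (396,363), chosen, against beaker (414,298). I'll check these in a close crop.

```bash
python3 - <<'E'
import cv2
s=cv2.imread('pics/s1.png');
c=s[130:340,200:480]; cv2.imwrite('pics/c1.png',cv2.resize(c,None,fx=2.857,fy=2.857,interpolation=cv2.INTER_CUBIC))
d=cv2.imread('pics/d1.png');
c=d[90:310,160:440]; cv2.imwrite('pics/c2.png',cv2.resize(c,None,fx=2.7,fy=2.7,interpolation=cv2.INTER_CUBIC))
E
```

```text
(no output)
```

View pics/c1.png

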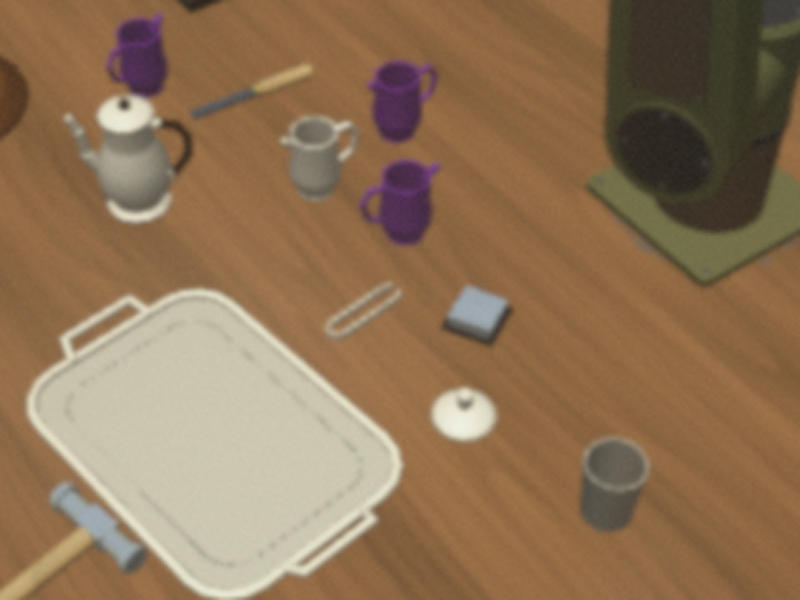

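View pics/c2.png

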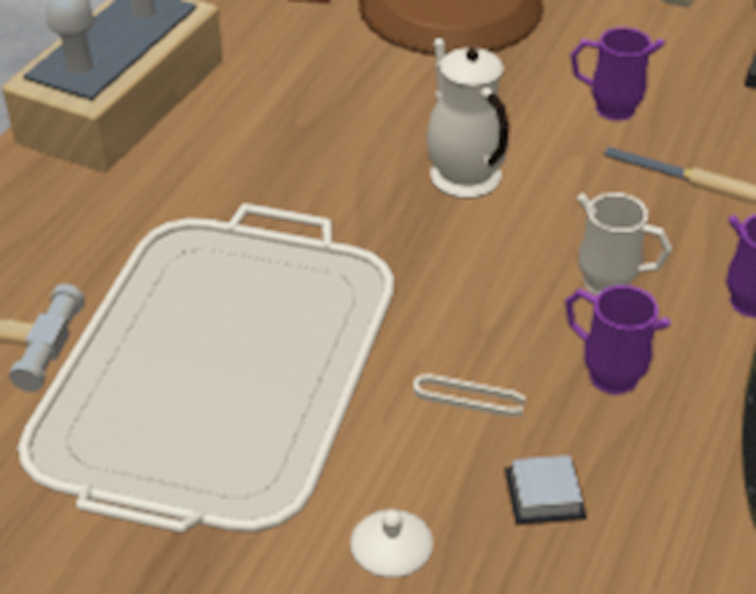

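The crop confirms the choice: the silver jug is at c1 (314,150), with its lip to the left at (284,140) and handle to the right at (352,137). The pot finial is at (124,103) with its handle at (190,148), the lid knob at (465,396), and the tongs run from the bow at (328,333) to the claws at (398,290).

```bash
python3 - <<'E'
from h import *
S=cal('scene');D=cal('side')
def s(u,v,z): return ray('scene',200+u/2.857,130+v/2.857,z,S)[:2].round(4)
def d(u,v,z): return ray('side',160+u/2.7,90+v/2.7,z,D)[:2].round(4)
for n,a,b,z in [('pot fin',(124,103),(472,54),.149),('pot hnd',(190,148),(507,130),.095),('spout',(70,119),(438,42),.129),
 ('jug rim',(315,132),(616,212),.088),('jug hnd',(354,130),(668,245),.06),('lip',(284,140),(583,200),.087),
 ('lid',(465,395),(392,517),.044),('bow',(328,333),(416,382),.006),('claw',(399,289),(525,403),.006),
 ('purple42',(408,176),(626,302),.088),
 ('traytop L',(28,403),(21,445),.0135),
 ('h1a',(66,338),(243,208),.023),('h1b',(133,300),(330,221),.023),('h2a',(303,572),(80,495),.023),('h2b',(374,518),(190,527),.023)]:
  print(n,s(*a,z),d(*b,z))
print('bowl',ray('scene',396.5,358,.05,S)[:2],ray('side',183,374,.05,D)[:2])
print('beaker',ray('scene',415,290,.078,S)[:2],'tin',ray('scene',466.5,354,.027,S)[:2])
# tray fit: segment bright rim outline
def outline(x,y,yaw,z):
    r=.035;pts=[]
    for cx,cy,a0 in((.13-r,.18-r,0),(-.13+r,.18-r,90),(-.13+r,-.18+r,180),(.13-r,-.18+r,270)):
        for a in np.radians(a0+np.arange(0,91,15)): pts.append((cx+r*np.cos(a),cy+r*np.sin(a)))
    c,q=np.cos(yaw),np.sin(yaw);P=np.array(pts)@np.array([[c,q],[-q,c]])+[x,y]
    return np.c_[P,np.full(len(P),z)]
from scipy.optimize import minimize
ims={}
for n,f in(('scene','s1'),('side','d1')):
    im=cv2.imread(f'pics/{f}.png').astype(int); m=((im.max(2)-im.min(2)<45)&(im.min(2)>140)).astype(np.uint8)
    m=cv2.morphologyEx(m,cv2.MORPH_OPEN,np.ones((9,9),np.uint8))
    k,l,st,ce=cv2.connectedComponentsWithStats(m); i=1+np.argmax(st[1:,4]); ims[n]=(l==i).astype(np.uint8); print(n,st[i])
def cost(p):
    e=0
    for n,C in(('scene',S),('side',D)):
        q=np.array([proj(n,a,C) for a in outline(*p,.008)]).astype(np.float32)
        t=np.zeros((480,640),np.uint8);cv2.fillPoly(t,[np.round(q*16).astype(np.int32)],1,shift=4)
        e+=(t!=ims[n]).sum()
    return e
r=minimize(cost,[.66,-.15,0.],method='Nelder-Mead',options=dict(initial_simplex=[[.6,0,0],[.66,0,0],[.6,.05,0],[.6,0,.2]]))
print(r.x,np.degrees(r.x[2]),r.fun)
E
```

```text
pot fin [ 0.546  -0.3848] [ 0.5471 -0.3854]
pot hnd [ 0.4971 -0.3335] [ 0.4958 -0.3536]
spout [ 0.5993 -0.4178] [ 0.5962 -0.4213]
jug rim [ 0.3621 -0.2818] [ 0.3631 -0.2831]
jug hnd [ 0.3052 -0.2856] [ 0.3108 -0.2902]
lip [ 0.3981 -0.2916] [ 0.3969 -0.289 ]
lid [0.4342 0.098 ] [0.4299 0.0954]
bow [ 0.4828 -0.079 ] [ 0.4802 -0.0812]
claw [ 0.3817 -0.0877] [ 0.3815 -0.0953]
purple42 [ 0.3185 -0.1603] [ 0.3207 -0.1685]
traytop L [ 0.7945 -0.1718] [0.758  0.1247]
h1a [ 0.7237 -0.221 ] [ 0.7232 -0.2206]
h1b [ 0.6383 -0.2284] [ 0.6353 -0.2366]
h2a [0.6763 0.1668] [0.6781 0.1579]
h2b [0.5871 0.1554] [0.5805 0.1522]
bowl [0.54400065 0.37882448] [0.55026995 0.37997282]
beaker [0.38264671 0.25984632] tin [0.37954825 0.46407646]
scene [ 210  232  130  108 8606]
side [    0    28   244   254 23611]
[ 0.65636455 -0.04255206  0.16138649] 9.246764658787768 35304.0
```

```bash
cat >> h.py <<'E'
def plan(x,y,z,th=None,pos=None,th0=None):
    s=arm.sense(); p=np.array(s['eef_pos']) if pos is None else np.array(pos); R=np.array(s['tcp_rot'])
    h=np.degrees(np.arctan2(R[1,0],R[0,0])) if th0 is None else th0
    th=h if th is None else th
    a=np.radians(th);d=np.array([x,y,z])-p
    print('to',x,y,z,th,'| turn units',round((h-th)/5,2),'| then shift units',np.round(np.array([d[0]*np.cos(a)+d[1]*np.sin(a),d[0]*np.sin(a)-d[1]*np.cos(a),-d[2]])/.03,2))
def st():
    s=arm.sense();R=np.array(s['tcp_rot']);print('t',round(s['time_s'],2),'p',np.round(s['eef_pos'],4),'head',round(np.degrees(np.arctan2(R[1,0],R[0,0])),2),'tilt',np.round(R[:2,2],3),'F',np.round(s['ft_force'],1),'w',round(s['gripper_width']*95.1,1),'gf',round(s['gripper_force'],1),'q',np.round(s['q'],0))
E
python3 - <<'E'
from h import *
S=cal('scene');D=cal('side')
def outline(x,y,yaw,z):
    r=.035;pts=[]
    for cx,cy,a0 in((.13-r,.18-r,0),(-.13+r,.18-r,90),(-.13+r,-.18+r,180),(.13-r,-.18+r,270)):
        for a in np.radians(a0+np.arange(0,91,15)): pts.append((cx+r*np.cos(a),cy+r*np.sin(a)))
    c,q=np.cos(yaw),np.sin(yaw);P=np.array(pts)@np.array([[c,q],[-q,c]])+[x,y]
    return np.c_[P,np.full(len(P),z)]
from scipy.optimize import minimize
from scipy.ndimage import binary_fill_holes
for sel in(('scene',),('side',)):
    ims={}
    for n,f,u,v in(('scene','s1',275,284),('side','d1',240,225)):
        im=cv2.imread(f'pics/{f}.png').astype(int); m=((im[...,2]-im[...,0]<45)&(im.min(2)>140)).astype(np.uint8)
        m=cv2.morphologyEx(m,cv2.MORPH_OPEN,np.ones((7,7),np.uint8))
        l=cv2.connectedComponents(m)[1]; ims[n]=binary_fill_holes(l==l[v,u]).astype(np.uint8)
    def cost(p):
        e=0
        for n in sel:
            C=S if n=='scene' else D
            t=np.zeros((480,640),np.uint8)
            for z in(0.004,.0135):
                q=np.array([proj(n,a,C) for a in outline(*p,z)])
                cv2.fillPoly(t,[np.round(q*16).astype(np.int32)],1,shift=4)
            e+=int((t!=ims[n]).sum())
        return e
    r=minimize(cost,[.655,-.034,.13],method='Nelder-Mead',options=dict(initial_simplex=[[.655,-.034,.13],[.67,-.034,.13],[.655,-.02,.13],[.655,-.034,.2]]))
    print(sel,r.x.round(4),np.degrees(r.x[2]),r.fun,[int(ims[n].sum()) for n in sel])
plan(.49,-.43,.30,-34)
E
```

```text
('scene',) [ 0.6559 -0.037   0.119 ] 6.819822966714216 462.0 [8606]
('side',) [ 0.6559 -0.0427  0.1621] 9.288164635431185 1195.0 [10549]
to 0.49 -0.43 0.3 -34 | turn units 12.17 | then shift units [ 2.65 -7.79 -2.25]
```

Emit:
drive_tool([
  [0,0,-0.25,0,0,1,95],
  [0,0,-0.25,0,0,1,95],
  [0,0,-0.25,0,0,1,95],
  [0,0,-0.25,0,0,1,95],
  [0,0,-0.25,0,0,1,95],
  [0,0,-0.25,0,0,1,95],
  [0,0,-0.25,0,0,1,95],
  [0,0,-0.25,0,0,1,95],
  [0,0,-0.25,0,0,1,95],
  [0,0,0,0,0,1,95],
])

```text
time_s: 1.1
eef_pos: [0.2938, -0.5801, 0.302]
tcp_rot: [[0.918, -0.396, 0.0], [-0.396, -0.918, -0.001], [0.001, 0.001, -1.0]]
ft_force: [0.2, 0.3, -0.4]
gripper_width: 0.996
gripper_force: 0.0
```

Emit:
drive_tool([
  [0,0,0,0,0,1,95],
  [0,0,0,0,0,1,95],
  [0,0,0,0,0,0.17,95],
  [0.5,-1,0,0,0,0,95],
  [0.5,-1,0,0,0,0,95],
  [0.5,-1,0,0,0,0,95],
  [0.5,-1,0,0,0,0,95],
  [0.5,-1,0,0,0,0,95],
  [0.5,-1,0,0,0,0,95],
  [0.36,-1,0,0,0,0,95],
])

```text
time_s: 2.1
eef_pos: [0.4958, -0.4612, 0.3005]
tcp_rot: [[0.83, -0.558, -0.0], [-0.558, -0.83, 0.001], [-0.001, -0.0, -1.0]]
ft_force: [-0.3, -0.0, 0.4]
gripper_width: 1.002
gripper_force: 0.0
```

Emit:
drive_tool([
  [0,-1,0,0,0,0,95],
  [0,-1,0,0,0,0,95],
  [0,-1,0,0,0,0,95],
  [0,-0.08,0,0,0,0,95],
  [0,0,0,0,0,0,95],
  [0,0,0,0,0,0,95],
  [0,0,0,0,0,0,95],
  [0,0,0,0,0,0,95],
  [0,0,0,0,0,0,95],
  [0,0,0,0,0,0,95],
])

```text
time_s: 3.1
eef_pos: [0.546, -0.3859, 0.3011]
tcp_rot: [[0.829, -0.56, -0.0], [-0.56, -0.829, 0.0], [-0.0, -0.0, -1.0]]
ft_force: [-0.5, -0.3, 0.3]
gripper_width: 0.999
gripper_force: 0.0
```

```bash
python3 - <<'E'
from h import *
st();C=cal('wrist');grab('wrist','w1')
print(proj('wrist',[.546,-.385,.149],C))
np.save('w1.npy',np.array([C[0]['fx'],C[0]['cx'],C[0]['cy'],*C[1].ravel(),*C[2]]))
E
```

```text
t 3.1 p [ 0.546  -0.3859  0.3011] head -34.02 tilt [-0.  0.] F [-0.5 -0.3  0.3] w 95.0 gf 0.0 q [-40.   8.  88.   0.  85.  84.]
[314.2 227.5]
```

View pics/w1.png

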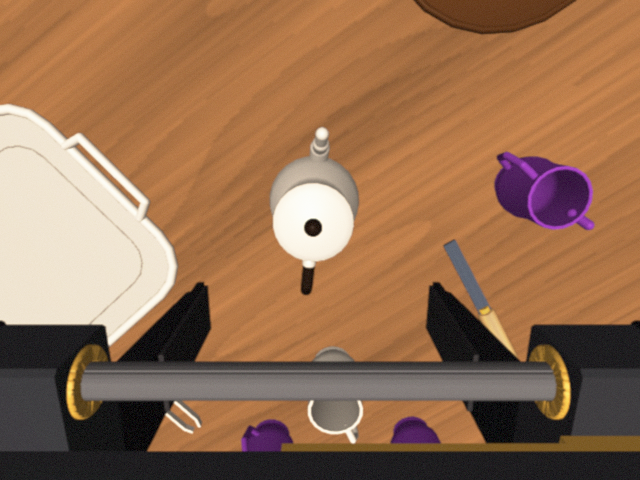

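Wrist picture: pot finial at (313,227), spout tip at (321,133), handle end at (307,288). The finial is within a pixel of prediction.

```bash
cat >> h.py <<'E'
def load(f):
    a=np.load(f);return dict(fx=a[0],fy=a[0],cx=a[1],cy=a[2]),a[3:12].reshape(3,3),a[12:15]
E
python3 - <<'E'
from h import *
C=load('w1.npy')
f=ray(0,313,227,.149,C);s=ray(0,321,134,.129,C);h=ray(0,307,288,.11,C)
ang=lambda d:np.degrees(np.arctan2(d[1],d[0]))
print(f,s,h,ang(s-f),ang(f-h),ang(s-h))
print('jug rim',ray(0,335,409,.088,C),'tray h1',ray(0,72,142,.023,C),ray(0,143,214,.023,C))
plan(f[0],f[1],.117,round(ang(s-h)))
E
```

```text
[ 0.54683536 -0.38447878  0.149     ] [ 0.59778933 -0.42601297  0.129     ] [ 0.49631888 -0.3433894   0.11      ] -39.18456155601056 -39.1244115961274 -39.154629100478445
jug rim [ 0.36431336 -0.28652743  0.088     ] tray h1 [ 0.72386151 -0.21728666  0.023     ] [ 0.62961172 -0.22746114  0.023     ]
to 0.5468353553937239 -0.3844787796279446 0.117 -39 | turn units 1.0 | then shift units [-0.01 -0.05  6.14]
```

Emit:
drive_tool([
  [0,-0.05,0,0,0,1,95],
  [0,0,0.8,0,0,0,95],
  [0,0,0.8,0,0,0,95],
  [0,0,0.8,0,0,0,95],
  [0,0,0.8,0,0,0,95],
  [0,0,0.8,0,0,0,95],
  [0,0,0.8,0,0,0,95],
  [0,0,0.7,0,0,0,95],
  [0,0,0.4,0,0,0,95],
  [0,0,0.24,0,0,0,95],
], newtons=35)

```text
time_s: 4.15
eef_pos: [0.5467, -0.3839, 0.1156]
tcp_rot: [[0.777, -0.629, -0.001], [-0.629, -0.777, 0.001], [-0.002, -0.0, -1.0]]
ft_force: [-0.4, 0.2, -0.2]
gripper_width: 0.998
gripper_force: 0.0
```

Emit:
drive_tool([
  [0,0,0,0,0,0,85],
  [0,0,0,0,0,0,75],
  [0,0,0,0,0,0,65],
  [0,0,0,0,0,0,58],
  [0,0,0,0,0,0,50],
  [0,0,0,0,0,0,50],
  [0,0,0,0,0,0,50],
  [0,0,0,0,0,0,50],
  [0,0,0,0,0,0,50],
  [0,0,0,0,0,0,50],
])

```text
time_s: 5.15
eef_pos: [0.5477, -0.3844, 0.1179]
tcp_rot: [[0.777, -0.629, 0.001], [-0.629, -0.777, -0.001], [0.002, -0.0, -1.0]]
ft_force: [1.1, 2.5, 5.9]
gripper_width: 0.631
gripper_force: 35.0
```

```bash
python3 - <<'E'
from h import *
st()
plan(.656,-.037,.22,7.5)
E
```

```text
t 5.15 p [ 0.5477 -0.3844  0.1179] head -38.99 tilt [ 0.001 -0.001] F [1.1 2.5 5.9] w 60.0 gf 35.0 q [-40.  15.  97.   0.  68.  89.]
to 0.656 -0.037 0.22 7.5 | turn units -9.3 | then shift units [  5.09 -11.01  -3.4 ]
```

Width 60 with an upward push means the tips are on the shoulder. I'll regrip 5 mm higher.

Emit:
drive_tool([
  [0,0,0,0,0,0,68],
  [0,0,0,0,0,0,68],
  [0,0,0,0,0,0,68],
  [0,0,-0.15,0,0,0,68],
  [0,0,0,0,0,0,64],
  [0,0,0,0,0,0,60],
  [0,0,0,0,0,0,50],
  [0,0,0,0,0,0,50],
  [0,0,0,0,0,0,50],
  [0,0,0,0,0,0,50],
])

```text
time_s: 6.15
eef_pos: [0.5474, -0.3842, 0.1218]
tcp_rot: [[0.777, -0.629, 0.001], [-0.629, -0.777, 0.0], [0.0, -0.0, -1.0]]
ft_force: [1.4, 1.4, 1.7]
gripper_width: 0.629
gripper_force: 35.0
```

```bash
python3 - <<'E'
from h import *
st()
E
```

```text
t 6.15 p [ 0.5474 -0.3842  0.1218] head -38.99 tilt [0.001 0.   ] F [1.4 1.4 1.7] w 59.8 gf 35.0 q [-40.  14.  97.   0.  68.  89.]
```

Emit:
drive_tool([
  [0,0,-0.2,0,0,0,50],
  [0,0,-0.4,0,0,0,50],
  [0,0,-0.5,0,0,0,50],
  [0,0,-0.5,0,0,0,50],
  [0,0,-0.5,0,0,-0.3,50],
  [0,0,0,0,0,-0.6,50],
  [0,0,0,0,0,-0.8,50],
  [0,0,0,0,0,-0.8,50],
  [0,0,0,0,0,-0.8,50],
  [0,0,0,0,0,-0.8,50],
])

```text
time_s: 7.15
eef_pos: [0.5473, -0.3845, 0.186]
tcp_rot: [[0.95, -0.313, 0.001], [-0.313, -0.95, -0.001], [0.001, 0.001, -1.0]]
ft_force: [-0.1, 0.2, -4.1]
gripper_width: 0.633
gripper_force: 35.0
```

Emit:
drive_tool([
  [0,0,0,0,0,-0.8,50],
  [0,0,0,0,0,-0.8,50],
  [0,0,0,0,0,-0.8,50],
  [0,0,0,0,0,-0.8,50],
  [0,0,0,0,0,-0.8,50],
  [0,0,0,0,0,-0.7,50],
  [0,0,0,0,0,-0.3,50],
  [0,0,0,0,0,0,50],
  [0,0,0,0,0,0,50],
  [0,0,0,0,0,0,50],
])

```text
time_s: 8.15
eef_pos: [0.5471, -0.3843, 0.1847]
tcp_rot: [[0.994, 0.113, 0.0], [0.113, -0.994, -0.0], [0.0, 0.0, -1.0]]
ft_force: [0.2, 0.4, -3.8]
gripper_width: 0.632
gripper_force: 35.0
```

```bash
python3 - <<'E'
from h import *
st()
plan(.656,-.037,.185)
C=cal('wrist');grab('wrist','w2')
E
```

```text
t 8.15 p [ 0.5471 -0.3843  0.1847] head 6.49 tilt [ 0. -0.] F [ 0.2  0.4 -3.8] w 60.1 gf 35.0 q [-40.  11.  95.   0.  74.  44.]
to 0.656 -0.037 0.185 6.488577500586977 | turn units 0.0 | then shift units [ 4.910e+00 -1.109e+01 -1.000e-02]
```

View pics/w2.png

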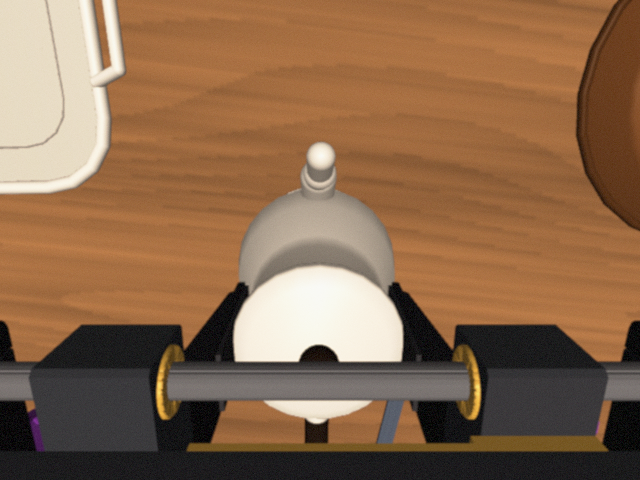

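The pot hangs upright, with its spout at (320,155) in line with the tool. The tray's front rim runs level at row 190, so the tray yaw is close to 6.5–7°.

Emit:
drive_tool([
  [0.2,-0.4,0,0,0,0,50],
  [0.4,-0.9,0,0,0,0,50],
  [0.4,-1,0,0,0,0,50],
  [0.4,-1,0,0,0,0,50],
  [0.4,-1,0,0,0,0,50],
  [0.4,-1,0,0,0,0,50],
  [0.4,-1,0,0,0,0,50],
  [0.4,-1,0,0,0,0,50],
  [0.4,-1,0,0,0,0,50],
  [0.4,-1,0,0,0,0,50],
])

```text
time_s: 9.2
eef_pos: [0.6288, -0.0918, 0.1845]
tcp_rot: [[0.994, 0.114, 0.0], [0.114, -0.994, 0.0], [0.0, -0.0, -1.0]]
ft_force: [0.7, -0.3, -3.5]
gripper_width: 0.628
gripper_force: 35.0
```

Emit:
drive_tool([
  [0.5,-0.8,0,0,0,0,50],
  [0.4,-0.6,0,0,0,0,50],
  [0.21,-0.39,0,0,0,0,50],
  [0,0,0,0,0,0,50],
  [0,0,0,0,0,0,50],
  [0,0,0,0,0,0,50],
  [0,0,0,0,0,0,50],
  [0,0,0,0,0,0,50],
  [0,0,0,0,0,0,50],
  [0,0,0,0,0,0,50],
])

```text
time_s: 10.2
eef_pos: [0.6557, -0.0373, 0.1845]
tcp_rot: [[0.994, 0.113, -0.0], [0.113, -0.994, -0.0], [-0.0, 0.0, -1.0]]
ft_force: [-0.3, -0.1, -4.1]
gripper_width: 0.631
gripper_force: 35.0
```

```bash
python3 - <<'E'
from h import *
st();C=cal('wrist');grab('wrist','w3')
np.save('w3.npy',np.array([C[0]['fx'],C[0]['cx'],C[0]['cy'],*C[1].ravel(),*C[2]]))
plan(.656,-.037,.127)
E
```

```text
t 10.2 p [ 0.6557 -0.0373  0.1845] head 6.48 tilt [-0. -0.] F [-0.3 -0.1 -4.1] w 60.0 gf 35.0 q [-8. 10. 96. -0. 74. 76.]
to 0.656 -0.037 0.127 6.4939930241341655 | turn units 0.0 | then shift units [ 0.01 -0.01  1.92]
```

View pics/w3.png

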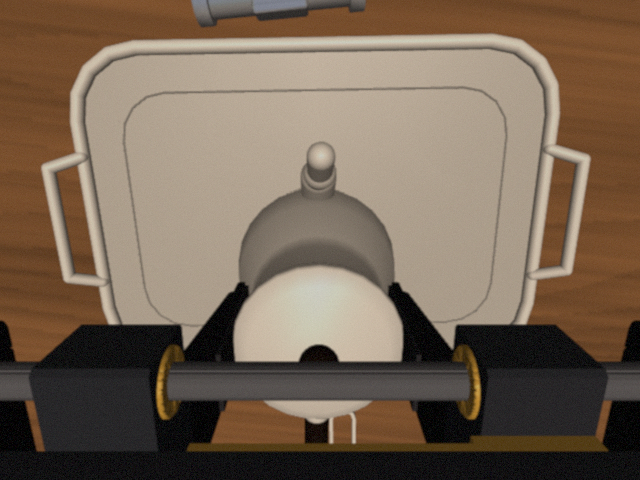

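Wrist picture shows the tray squarely below: the left handle's outer corners are at (43,167) and (68,278), the right's at (588,157) and (570,272), and the far rim runs (110,43) to (500,36).

```bash
python3 - <<'E'
from h import *
C=load('w3.npy')
p=[ray(0,u,v,.023,C)[:2] for u,v in((43,167),(68,278),(588,157),(570,272))]
L=(p[0]+p[1])/2;Rr=(p[2]+p[3])/2
c=(L+Rr)/2;d=L-Rr;print(L,Rr,c,np.linalg.norm(d),'yaw',np.degrees(np.arctan2(-d[0],d[1])))
for a,b in((p[0],p[1]),(p[2],p[3])):print(np.degrees(np.arctan2(*(a-b)[::-1])))
a=ray(0,130,41,.008,C)[:2];b=ray(0,490,34,.008,C)[:2];d=a-b;yw=np.arctan2(-d[0],d[1]);print('rim yaw',np.degrees(yw))
m=(a+b)/2;print(m,'dist of rim from c',(m-c)@[np.cos(yw),np.sin(yw)])
E
```

```text
[0.63166853 0.15853752] [ 0.68217784 -0.23254054] [ 0.65692318 -0.03700151] 0.3943263097189724 yaw 7.35924172627162
8.896150367583207
7.782454373284574
rim yaw 7.508836582603235
[ 0.78413819 -0.01763383] dist of rim from c 0.12865505588142115
```

Tray is at (.656,-.037) with yaw 7.5°. Lowering the pot.

Emit:
drive_tool([
  [0,0,0.2,0,0,-0.2,50],
  [0,0,0.4,0,0,0,50],
  [0,0,0.5,0,0,0,50],
  [0,0,0.4,0,0,0,50],
  [0,0,0.2,0,0,0,50],
  [0,0,0.1,0,0,0,50],
  [0,0,0.05,0,0,0,50],
  [0,0,0.04,0,0,0,50],
  [0,0,0.04,0,0,0,50],
  [0,0,0,0,0,0,50],
])

```text
time_s: 11.25
eef_pos: [0.656, -0.037, 0.1269]
tcp_rot: [[0.991, 0.131, 0.001], [0.131, -0.991, -0.0], [0.001, 0.0, -1.0]]
ft_force: [-0.2, -0.5, -3.7]
gripper_width: 0.629
gripper_force: 35.0
```

```bash
python3 - <<'E'
from h import *
st()
E
```

```text
t 11.25 p [ 0.656  -0.037   0.1269] head 7.51 tilt [ 0.001 -0.   ] F [-0.2 -0.5 -3.7] w 59.9 gf 35.0 q [-8. 13. 99.  0. 68. 75.]
```

Emit:
drive_tool([
  [0,0,0.03,0,0,0,50],
  [0,0,0.02,0,0,0,50],
  [0,0,0,0,0,0,50],
  [0,0,0,0,0,0,61],
  [0,0,0,0,0,0,63],
  [0,0,0,0,0,0,66],
  [0,0,0,0,0,0,75],
  [0,0,0,0,0,0,85],
  [0,0,0,0,0,0,92],
  [0,0,0,0,0,0,92],
])

```text
time_s: 12.25
eef_pos: [0.6558, -0.0371, 0.1251]
tcp_rot: [[0.991, 0.131, 0.0], [0.131, -0.991, -0.0], [0.0, 0.0, -1.0]]
ft_force: [-0.2, 0.6, 0.6]
gripper_width: 0.948
gripper_force: 0.0
```

Emit:
drive_tool([
  [0,0,-0.2,0,0,0,92],
  [0,0,-0.5,0,0,0,92],
  [0,0,-0.8,0,0,0,92],
  [0,0,-0.8,0,0,0,92],
  [0,0,-0.8,0,0,0,92],
  [0,0,-0.8,0,0,0,92],
  [0,0,-0.4,0,0,0,92],
  [0,0,0,0,0,0,92],
  [0,0,0,0,0,0,92],
  [0,0,0,0,0,0,92],
])

```text
time_s: 13.25
eef_pos: [0.6549, -0.0369, 0.2521]
tcp_rot: [[0.991, 0.131, -0.003], [0.131, -0.991, 0.0], [-0.003, -0.001, -1.0]]
ft_force: [1.0, 0.8, -0.2]
gripper_width: 0.966
gripper_force: 0.0
```

```bash
python3 - <<'E'
from h import *
st()
grab('scene','s2');grab('wrist','w4')
plan(.363,-.283,.26,-5)
E
```

```text
t 13.25 p [ 0.6549 -0.0369  0.2521] head 7.51 tilt [-0.003  0.   ] F [ 1.   0.8 -0.2] w 91.8 gf 0.0 q [-8.  7. 93. -0. 80. 75.]
to 0.363 -0.283 0.26 -5 | turn units 2.5 | then shift units [-8.98  9.02 -0.26]
```

Emit:
drive_tool([
  [0,0,0,0,0,0.8,92],
  [0,0,0,0,0,0.9,92],
  [0,0,-0.26,0,0,0.8,92],
  [-0.8,0.8,0,0,0,0,92],
  [-1,1,0,0,0,0,92],
  [-1,1,0,0,0,0,92],
  [-1,1,0,0,0,0,92],
  [-1,1,0,0,0,0,92],
  [-1,1,0,0,0,0,92],
  [-1,1,0,0,0,0,92],
])

```text
time_s: 14.35
eef_pos: [0.4331, -0.2231, 0.2609]
tcp_rot: [[0.996, -0.087, -0.001], [-0.087, -0.996, 0.001], [-0.001, -0.0, -1.0]]
ft_force: [-0.4, 0.1, 0.4]
gripper_width: 0.965
gripper_force: 0.0
```

Emit:
drive_tool([
  [-1,1,0,0,0,0,92],
  [-0.8,0.8,0,0,0,0,92],
  [-0.38,0.42,0,0,0,0,92],
  [0,0,0,0,0,0,92],
  [0,0,0,0,0,0,92],
  [0,0,0,0,0,0,92],
  [0,0,0,0,0,0,92],
  [0,0,0,0,0,0,92],
  [0,0,0,0,0,0,92],
  [0,0,0,0,0,0,92],
])

```text
time_s: 15.35
eef_pos: [0.3641, -0.2829, 0.2618]
tcp_rot: [[0.996, -0.086, -0.0], [-0.086, -0.996, 0.0], [-0.0, -0.0, -1.0]]
ft_force: [-1.3, -0.3, -0.1]
gripper_width: 0.966
gripper_force: 0.0
```

```bash
python3 - <<'E'
from h import *
st();C=cal('wrist');grab('wrist','w5')
np.save('w5.npy',np.array([C[0]['fx'],C[0]['cx'],C[0]['cy'],*C[1].ravel(),*C[2]]))
print(proj('wrist',[.363,-.283,.088],C))
E
```

```text
t 15.35 p [ 0.3641 -0.2829  0.2618] head -4.96 tilt [-0.  0.] F [-1.3 -0.3 -0.1] w 91.9 gf 0.0 q [-45. -19. 116.   0.  83.  50.]
[316.7 220. ]
```

View pics/w5.png

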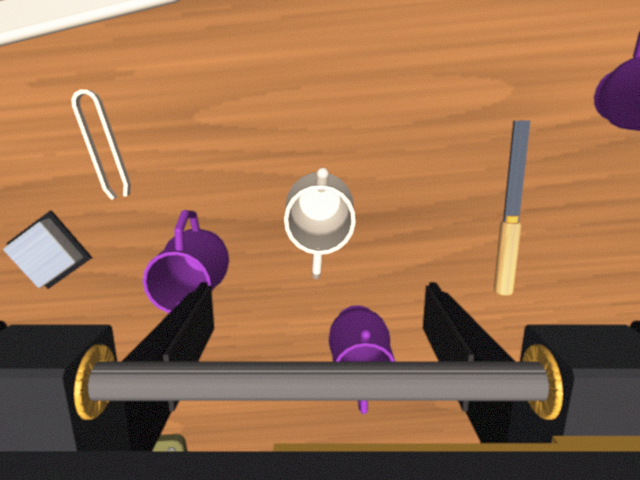

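Wrist picture: silver jug rim centre at (320,221), lip at (323,172), handle end at (317,275). Purple jugs are at (185,270) and (362,345). Tongs run from the bow (86,92) to the claws (118,192).

```bash
python3 - <<'E'
from h import *
C=load('w5.npy')
f=ray(0,320,221,.088,C);s=ray(0,323,172,.087,C);h=ray(0,317,273,.075,C)
ang=lambda d:np.degrees(np.arctan2(d[1],d[0]))
print(f,s,h,ang(s-f),ang(f-h),ang(s-h))
b=ray(0,86,92,.006,C);c=ray(0,118,194,.006,C);print('tongs',b,c,(b+c)/2,ang(c-b),np.linalg.norm(b-c))
y=round(ang(s-h),1)
plan(f[0],f[1],.082,y+35)
E
```

```text
[ 0.36198536 -0.28553459  0.088     ] [ 0.3997847  -0.29105667  0.087     ] [ 0.31384249 -0.2789504   0.075     ] -8.311500979726272 -7.787663650824714 -8.018225897769486
tongs [ 0.47914887 -0.08426965  0.006     ] [ 0.38515753 -0.09253954  0.006     ] [ 0.4321532  -0.08840459  0.006     ] -174.97174294711667 0.09435445335004967
to 0.3619853594276418 -0.285534592197156 0.082 27.0 | turn units -6.39 | then shift units [-0.1   0.04  6.  ]
```

Emit:
drive_tool([
  [0,0,0,0,0,-1,78],
  [0,0,0,0,0,-1,78],
  [0,0,0,0,0,-1,78],
  [0,0,0.5,0,0,-1,78],
  [0,0,0.5,0,0,-1,78],
  [0,0,0.6,0,0,-1,78],
  [0,0,0.6,0,0,-0.39,78],
  [-0.1,0.04,0,0,0,0,78],
  [0,0,0.6,0,0,0,78],
  [0,0,0.6,0,0,0,78],
], newtons=20)

```text
time_s: 16.4
eef_pos: [0.3623, -0.2865, 0.1612]
tcp_rot: [[0.892, 0.452, 0.002], [0.452, -0.892, -0.002], [0.001, 0.003, -1.0]]
ft_force: [-0.1, -0.9, -1.0]
gripper_width: 0.822
gripper_force: 0.0
```

Emit:
drive_tool([
  [0,0,0.7,0,0,0,78],
  [0,0,0.7,0,0,0,78],
  [0,0,0.6,0,0,0,78],
  [0,0,0.4,0,0,0,78],
  [0,0,0.2,0,0,0,78],
  [0,0,0,0,0,0,78],
  [0,0,0,0,0,0,70],
  [0,0,0,0,0,0,64],
  [0,0,0,0,0,0,60],
  [0,0,0,0,0,0,50],
])

```text
time_s: 17.4
eef_pos: [0.3619, -0.2856, 0.0826]
tcp_rot: [[0.891, 0.453, 0.0], [0.453, -0.891, -0.0], [0.0, 0.0, -1.0]]
ft_force: [-0.0, 1.5, 2.9]
gripper_width: 0.612
gripper_force: 20.0
```

Emit:
drive_tool([
  [0,0,0,0,0,0,50],
  [0,0,0,0,0,0,50],
  [0,0,0,0,0,0,50],
  [0,0,0,0,0,0,50],
  [0,0,0,0,0,0,50],
  [0,0,0,0,0,0,50],
  [0,0,0,0,0,0,50],
  [0,0,0,0,0,0,50],
  [0,0,0,0,0,0,50],
  [0,0,0,0,0,0,50],
])

```text
time_s: 18.4
eef_pos: [0.362, -0.2857, 0.0825]
tcp_rot: [[0.891, 0.453, 0.0], [0.453, -0.891, -0.0], [0.0, 0.0, -1.0]]
ft_force: [-1.5, 2.1, 5.1]
gripper_width: 0.618
gripper_force: 20.1
```

```bash
python3 - <<'E'
from h import *
st()
E
```

```text
t 18.4 p [ 0.362  -0.2857  0.0825] head 26.96 tilt [ 0. -0.] F [-1.5  2.1  5.1] w 58.8 gf 20.1 q [-45.  -9. 126.   0.  63.  18.]
```

Emit:
drive_tool([
  [0,0,-0.2,0,0,0,50],
  [0,0,-0.5,0,0,0,50],
  [0,0,-0.8,0,0,0,50],
  [0,0,-0.9,0,0,0,50],
  [0,0,-0.9,0,0,-0.6,50],
  [0,0,-0.9,0,0,-0.8,50],
  [0,0,-0.9,0,0,-0.8,50],
  [0,0,-0.8,0,0,-0.6,50],
  [0,0,-0.5,0,0,-0.3,50],
  [0,0,0,0,0,0,50],
])

```text
time_s: 19.4
eef_pos: [0.3623, -0.2863, 0.2759]
tcp_rot: [[0.738, 0.675, 0.003], [0.675, -0.738, -0.003], [0.0, 0.004, -1.0]]
ft_force: [0.6, 0.3, -2.3]
gripper_width: 0.616
gripper_force: 19.9
```

```bash
python3 - <<'E'
from h import *
st()
plan(.6428,.0631,.27,42.5)
E
```

```text
t 19.4 p [ 0.3623 -0.2863  0.2759] head 42.44 tilt [ 0.003 -0.003] F [ 0.6  0.3 -2.3] w 58.6 gf 19.9 q [-45. -19. 115.  -0.  84.   3.]
to 0.6428 0.0631 0.27 42.5 | turn units -0.01 | then shift units [14.76 -2.27  0.2 ]
```

Emit:
drive_tool([
  [0.4,-0.1,0,0,0,0,50],
  [0.8,-0.2,0,0,0,0,50],
  [1,-0.2,0,0,0,0,50],
  [1,-0.2,0,0,0,0,50],
  [1,-0.2,0,0,0,0,50],
  [1,-0.2,0,0,0,0,50],
  [1,-0.2,0,0,0,0,50],
  [1,-0.2,0,0,0,0,50],
  [1,-0.2,0,0,0,0,50],
  [1,-0.2,0,0,0,0,50],
])

```text
time_s: 20.4
eef_pos: [0.5265, -0.0549, 0.2711]
tcp_rot: [[0.738, 0.675, -0.004], [0.675, -0.738, 0.001], [-0.002, -0.004, -1.0]]
ft_force: [0.3, 0.1, -1.9]
gripper_width: 0.616
gripper_force: 19.9
```

Emit:
drive_tool([
  [1,-0.2,0,0,0,0,50],
  [1,-0.1,0,0,0,0,50],
  [1,-0.07,0,0,0,0,50],
  [1,0,0,0,0,0,50],
  [0.8,0,0,0,0,0,50],
  [0.5,0,0,0,0,0,50],
  [0.26,0,0,0,0,0,50],
  [0,0,0,0,0,0,50],
  [0,0,0,0,0,0,50],
  [0,0,0,0,0,0,50],
])

```text
time_s: 21.4
eef_pos: [0.6419, 0.0629, 0.2739]
tcp_rot: [[0.738, 0.674, -0.0], [0.674, -0.738, -0.0], [-0.0, 0.0, -1.0]]
ft_force: [0.5, -0.0, -2.5]
gripper_width: 0.614
gripper_force: 19.9
```

```bash
python3 - <<'E'
from h import *
st();C=cal('wrist');grab('wrist','w6')
np.save('w6.npy',np.array([C[0]['fx'],C[0]['cx'],C[0]['cy'],*C[1].ravel(),*C[2]]))
print(proj('wrist',[.656,-.037,.153],C))
plan(.6428,.0631,.088,42.5)
E
```

```text
t 21.4 p [0.6419 0.0629 0.2739] head 42.4 tilt [-0. -0.] F [ 0.5 -0.  -2.5] w 58.3 gf 19.9 q [ 1.  5. 93. -0. 82. 48.]
[437.5 315.1]
to 0.6428 0.0631 0.088 42.5 | turn units -0.02 | then shift units [0.03 0.01 6.2 ]
```

View pics/w6.png

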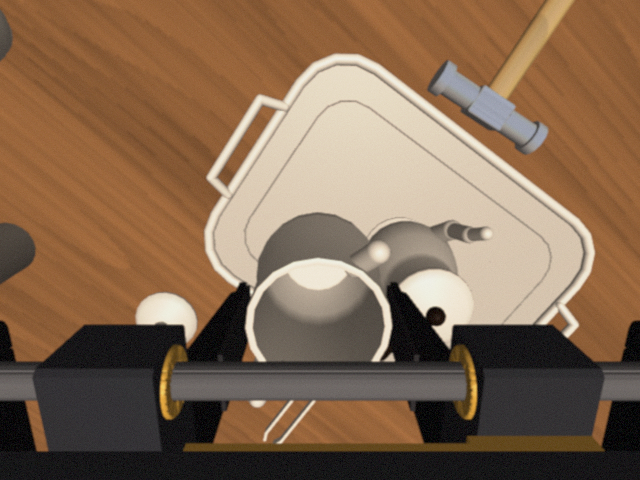

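Pot stands at (437,315) as predicted. The jug hangs in the grip with its lip at (378,250).

```bash
python3 - <<'E'
from h import *
C=load('w6.npy')
for z in(.277,.279,.281):
    s=ray(0,378,250,z,C);d=s[:2]-[.6419,.0629];print(s,np.linalg.norm(d),np.degrees(np.arctan2(d[1],d[0])))
E
```

```text
[0.67921869 0.0682552  0.277     ] 0.03770096681172743 8.166140475041258
[0.67949691 0.06890925 0.279     ] 0.03807411636444277 9.080980131456437
[0.67977512 0.0695633  0.281     ] 0.03845678288460522 9.97783836796185
```

Emit:
drive_tool([
  [0.03,0,0.4,0,0,0.1,50],
  [0,0,0.7,0,0,0,50],
  [0,0,0.8,0,0,0,50],
  [0,0,0.8,0,0,0,50],
  [0,0,0.8,0,0,0,50],
  [0,0,0.8,0,0,0,50],
  [0,0,0.7,0,0,0,50],
  [0,0,0.5,0,0,0,50],
  [0,0,0.3,0,0,0,50],
  [0,0,0.2,0,0,0,50],
])

```text
time_s: 22.45
eef_pos: [0.6429, 0.0641, 0.0931]
tcp_rot: [[0.744, 0.668, -0.001], [0.668, -0.744, -0.0], [-0.0, -0.0, -1.0]]
ft_force: [0.4, 1.1, -1.4]
gripper_width: 0.61
gripper_force: 19.9
```

Emit:
drive_tool([
  [0,0,0.08,0,0,0,50],
  [0,0,0.05,0,0,0,50],
  [0,0,0.04,0,0,0,50],
  [0,0,0,0,0,0,50],
  [0,0,0,0,0,0,50],
  [0,0,0,0,0,0,50],
  [0,0,0,0,0,0,50],
  [0,0,0,0,0,0,50],
  [0,0,0,0,0,0,50],
  [0,0,0,0,0,0,50],
])

```text
time_s: 23.45
eef_pos: [0.6431, 0.0642, 0.0888]
tcp_rot: [[0.744, 0.669, -0.0], [0.669, -0.744, -0.0], [-0.0, -0.0, -1.0]]
ft_force: [0.2, -0.4, -2.3]
gripper_width: 0.618
gripper_force: 19.9
```

```bash
python3 - <<'E'
from h import *
st()
E
```

```text
t 23.45 p [0.6431 0.0642 0.0888] head 41.96 tilt [-0. -0.] F [ 0.2 -0.4 -2.3] w 58.8 gf 19.9 q [  1.  14. 102.  -0.  65.  49.]
```

Another 2.3 mm down, then release opening only to 72.

Emit:
drive_tool([
  [0,0,0.03,0,0,0,50],
  [0,0,0.03,0,0,0,50],
  [0,0,0.02,0,0,0,50],
  [0,0,0,0,0,0,50],
  [0,0,0,0,0,0,60],
  [0,0,0,0,0,0,62],
  [0,0,0,0,0,0,66],
  [0,0,0,0,0,0,72],
  [0,0,0,0,0,0,72],
  [0,0,0,0,0,0,72],
])

```text
time_s: 24.45
eef_pos: [0.6432, 0.0642, 0.0865]
tcp_rot: [[0.744, 0.669, 0.0], [0.669, -0.744, -0.0], [0.0, 0.0, -1.0]]
ft_force: [0.6, -0.5, -0.4]
gripper_width: 0.756
gripper_force: 0.0
```

Emit:
drive_tool([
  [0,0,-0.2,0,0,0,72],
  [0,0,-0.4,0,0,0,72],
  [0,0,-0.8,0,0,0,72],
  [0,0,-0.9,0,0,0,72],
  [0,0,-0.9,0,0,0,72],
  [0,0,-0.9,0,0,0,72],
  [0,0,-0.9,0,0,0,72],
  [0,0,-0.6,0,0,0,80],
  [0,0,0,0,0,0,92],
  [0,0,0,0,0,0,92],
])

```text
time_s: 25.45
eef_pos: [0.6429, 0.0642, 0.2542]
tcp_rot: [[0.744, 0.669, 0.0], [0.669, -0.744, -0.0], [0.0, 0.0, -1.0]]
ft_force: [0.6, 0.1, -0.8]
gripper_width: 0.942
gripper_force: 0.0
```

```bash
python3 - <<'E'
from h import *
st();plan(.5467,.379,.23,97.5);plan(.5467,.379,.23,-82.5)
E
```

```text
t 25.45 p [0.6429 0.0642 0.2542] head 41.96 tilt [ 0. -0.] F [ 0.6  0.1 -0.8] w 89.5 gf 0.0 q [ 1.  6. 94. -0. 80. 49.]
to 0.5467 0.379 0.23 97.5 | turn units -11.11 | then shift units [10.82 -1.81  0.81]
to 0.5467 0.379 0.23 -82.5 | turn units 24.89 | then shift units [-10.82   1.81   0.81]
```

```bash
python3 - <<'E'
from h import *
plan(.5467,.379,.23)
E
```

```text
to 0.5467 0.379 0.23 41.95723849112427 | turn units 0.0 | then shift units [ 4.63 -9.95  0.81]
```

Emit:
drive_tool([
  [0.2,-0.4,0,0,0,0,95],
  [0.4,-0.8,0,0,0,0,95],
  [0.5,-1,0,0,0,0,95],
  [0.5,-1,0,0,0,0,95],
  [0.5,-1,0,0,0,0,95],
  [0.5,-1,0,0,0,0,95],
  [0.5,-1,0.1,0,0,0,95],
  [0.5,-1,0.2,0,0,0,95],
  [0.5,-1,0.2,0,0,0,95],
  [0.4,-0.9,0.2,0,0,0,95],
])

```text
time_s: 26.45
eef_pos: [0.5588, 0.3594, 0.2307]
tcp_rot: [[0.743, 0.669, -0.003], [0.669, -0.743, -0.001], [-0.003, -0.001, -1.0]]
ft_force: [0.6, -0.6, 1.3]
gripper_width: 1.001
gripper_force: 0.0
```

Emit:
drive_tool([
  [0.13,-0.85,0.1,0,0,0,95],
  [0,0,0,0,0,0,95],
  [0,0,0,0,0,0,95],
  [0,0,0,0,0,0,95],
  [0,0,0,0,0,0,95],
  [0,0,0,0,0,0,95],
  [0,0,0,0,0,0,95],
  [0,0,0,0,0,0,95],
  [0,0,0,0,0,0,95],
  [0,0,0,0,0,0,95],
])

```text
time_s: 27.45
eef_pos: [0.5468, 0.379, 0.2304]
tcp_rot: [[0.744, 0.669, 0.0], [0.669, -0.744, 0.0], [0.0, 0.0, -1.0]]
ft_force: [0.5, -0.3, 0.4]
gripper_width: 1.0
gripper_force: 0.0
```

```bash
python3 - <<'E'
from h import *
st();C=cal('wrist');grab('wrist','w7')
np.save('w7.npy',np.array([C[0]['fx'],C[0]['cx'],C[0]['cy'],*C[1].ravel(),*C[2]]))
print(proj('wrist',[.5467,.379,.05],C))
E
```

```text
t 27.45 p [0.5468 0.379  0.2304] head 41.96 tilt [0. 0.] F [ 0.5 -0.3  0.4] w 95.1 gf 0.0 q [30.  9. 93.  0. 78. 78.]
[318.7 216.6]
```

View pics/w7.png

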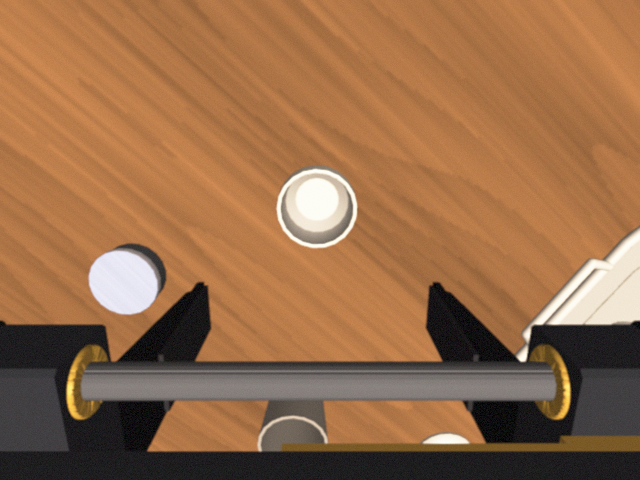

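Bowl rim centre is at (317,208), about 8 px off the estimate. The tin is at (125,280) and the beaker at (292,430), both clear.

```bash
python3 - <<'E'
from h import *
C=load('w7.npy')
f=ray(0,317,208,.05,C);print(f)
plan(f[0],f[1],.034)
E
```

```text
[0.55097429 0.3846815  0.05      ]
to 0.5509742857718675 0.3846814954186163 0.034 41.95828405365511 | turn units 0.0 | then shift units [ 0.23 -0.05  6.55]
```

Emit:
drive_tool([
  [0.23,-0.05,0.4,0,0,0,95],
  [0,0,0.7,0,0,0,95],
  [0,0,0.8,0,0,0,95],
  [0,0,0.8,0,0,0,95],
  [0,0,0.8,0,0,0,95],
  [0,0,0.8,0,0,0,95],
  [0,0,0.8,0,0,0,95],
  [0,0,0.7,0,0,0,95],
  [0,0,0.5,0,0,0,95],
  [0,0,0.25,0,0,0,95],
], newtons=20)

```text
time_s: 28.5
eef_pos: [0.5498, 0.3843, 0.0312]
tcp_rot: [[0.743, 0.669, -0.003], [0.669, -0.744, -0.002], [-0.003, -0.001, -1.0]]
ft_force: [-0.2, -0.3, -0.1]
gripper_width: 1.001
gripper_force: 0.0
```

Emit:
drive_tool([
  [0,0,0,0,0,0,92],
  [0,0,0,0,0,0,84],
  [0,0,0,0,0,0,77],
  [0,0,0,0,0,0,73],
  [0,0,0,0,0,0,70],
  [0,0,0,0,0,0,58],
  [0,0,0,0,0,0,58],
  [0,0,0,0,0,0,58],
  [0,0,0,0,0,0,58],
  [0,0,0,0,0,0,58],
])

```text
time_s: 29.5
eef_pos: [0.5512, 0.3848, 0.0344]
tcp_rot: [[0.744, 0.669, 0.001], [0.669, -0.744, 0.0], [0.0, 0.0, -1.0]]
ft_force: [-1.0, -1.1, 2.3]
gripper_width: 0.681
gripper_force: 20.0
```

```bash
python3 - <<'E'
from h import *
st()
E
```

```text
t 29.5 p [0.5512 0.3848 0.0344] head 41.96 tilt [0.001 0.   ] F [-1.  -1.1  2.3] w 64.8 gf 20.0 q [30. 20. 99. -0. 60. 78.]
```

Emit:
drive_tool([
  [0,0,-0.2,0,0,0,58],
  [0,0,-0.5,0,0,0,58],
  [0,0,-0.8,0,0,0.4,58],
  [0,0,-0.9,0,0,0.8,58],
  [0,0,-0.9,0,0,1,58],
  [0,0,-0.9,0,0,1,58],
  [0,0,-0.9,0,0,1,58],
  [0,0,-0.9,0,0,1,58],
  [0,0,-0.7,0,0,1,58],
  [0,0,-0.4,0,0,1,58],
])

```text
time_s: 30.5
eef_pos: [0.5514, 0.3852, 0.2505]
tcp_rot: [[0.995, 0.1, 0.003], [0.1, -0.995, 0.002], [0.004, -0.002, -1.0]]
ft_force: [-0.3, 0.5, -0.6]
gripper_width: 0.681
gripper_force: 20.0
```

Emit:
drive_tool([
  [0,0,0,0,0,1,58],
  [0,0,0,0,0,1,58],
  [0,0,0,0,0,1,58],
  [0,0,0,0,0,1,58],
  [0,0,0,0,0,1,58],
  [0,0,0,0,0,1,58],
  [0,0,0,0,0,1,58],
  [0,0,0,0,0,0.6,58],
  [0,0,0,0,0,0.3,58],
  [0,0,0,0,0,0,58],
])

```text
time_s: 31.5
eef_pos: [0.5507, 0.3848, 0.2472]
tcp_rot: [[0.834, -0.552, 0.0], [-0.552, -0.834, 0.0], [-0.0, -0.0, -1.0]]
ft_force: [-0.9, -0.3, -0.7]
gripper_width: 0.682
gripper_force: 20.0
```

```bash
python3 - <<'E'
from h import *
st()
plan(.669,-.136,.24)
E
```

```text
t 31.5 p [0.5507 0.3848 0.2472] head -33.52 tilt [0. 0.] F [-0.9 -0.3 -0.7] w 64.8 gf 20.0 q [ 30.   9.  91.   0.  80. 154.]
to 0.669 -0.136 0.24 -33.519332639061375 | turn units 0.0 | then shift units [12.87 12.29  0.24]
```

Emit:
drive_tool([
  [0.4,0.4,0,0,0,0,58],
  [0.8,0.8,0,0,0,0,58],
  [1,1,0,0,0,0,58],
  [1,1,0,0,0,0,58],
  [1,1,0,0,0,0,58],
  [1,1,0,0,0,0,58],
  [1,1,0,0,0,0,58],
  [1,1,0,0,0,0,58],
  [1,1,0,0,0,0,58],
  [1,1,0,0,0,0,58],
])

```text
time_s: 32.5
eef_pos: [0.6281, -0.0005, 0.2471]
tcp_rot: [[0.834, -0.552, 0.0], [-0.552, -0.834, -0.0], [0.0, 0.0, -1.0]]
ft_force: [0.5, 0.9, -1.8]
gripper_width: 0.685
gripper_force: 20.0
```

Emit:
drive_tool([
  [1,1,0,0,0,0,58],
  [1,0.8,0,0,0,0,58],
  [0.9,0.7,0,0,0,0,58],
  [0.5,0.4,0,0,0,0,58],
  [0.27,0.19,0,0,0,0,58],
  [0,0,0,0,0,1,58],
  [0,0,0,0,0,1,58],
  [0,0,0,0,0,1,58],
  [0,0,0,0,0,1,58],
  [0,0,0,0,0,1,58],
])

```text
time_s: 33.5
eef_pos: [0.6687, -0.1346, 0.2469]
tcp_rot: [[0.52, -0.854, -0.0], [-0.854, -0.52, 0.001], [-0.001, 0.0, -1.0]]
ft_force: [0.2, 0.5, -2.1]
gripper_width: 0.684
gripper_force: 20.0
```

Emit:
drive_tool([
  [0,0,0,0,0,0.3,58],
  [0,0,0,0,0,0,58],
  [0,0,0,0,0,0,58],
  [0,0,0,0,0,0,58],
  [0,0,0,0,0,0,58],
  [0,0,0,0,0,0,58],
  [0,0,0,0,0,0,58],
  [0,0,0,0,0,0,58],
  [0,0,0,0,0,0,58],
  [0,0,0,0,0,0,58],
])

```text
time_s: 34.5
eef_pos: [0.669, -0.1359, 0.2468]
tcp_rot: [[0.499, -0.866, -0.0], [-0.866, -0.499, 0.0], [-0.0, 0.0, -1.0]]
ft_force: [-0.6, -0.5, -2.0]
gripper_width: 0.681
gripper_force: 20.0
```

```bash
python3 - <<'E'
from h import *
st()
plan(.669,-.136,.041)
E
```

```text
t 34.5 p [ 0.669  -0.1359  0.2468] head -60.04 tilt [-0.  0.] F [-0.6 -0.5 -2. ] w 64.8 gf 20.0 q [-16.  11.  89.   0.  80. 134.]
to 0.669 -0.136 0.041 -60.04267149703723 | turn units 0.0 | then shift units [0.   0.   6.86]
```

Emit:
drive_tool([
  [0,0,0.4,0,0,0,58],
  [0,0,0.8,0,0,0,58],
  [0,0,0.9,0,0,0,58],
  [0,0,0.9,0,0,0,58],
  [0,0,0.9,0,0,0,58],
  [0,0,0.9,0,0,0,58],
  [0,0,0.8,0,0,0,58],
  [0,0,0.6,0,0,0,58],
  [0,0,0.3,0,0,0,58],
  [0,0,0.2,0,0,0,58],
])

```text
time_s: 35.5
eef_pos: [0.6688, -0.1358, 0.0449]
tcp_rot: [[0.499, -0.866, -0.001], [-0.866, -0.499, 0.0], [-0.001, 0.001, -1.0]]
ft_force: [-0.2, -0.1, -1.2]
gripper_width: 0.686
gripper_force: 20.0
```

Emit:
drive_tool([
  [0,0,0.1,0,0,0,58],
  [0,0,0.05,0,0,0,58],
  [0,0,0.04,0,0,0,58],
  [0,0,0.03,0,0,0,58],
  [0,0,0.02,0,0,0,58],
  [0,0,0,0,0,0,58],
  [0,0,0,0,0,0,58],
  [0,0,0,0,0,0,58],
  [0,0,0,0,0,0,58],
  [0,0,0,0,0,0,58],
])

```text
time_s: 36.5
eef_pos: [0.669, -0.1359, 0.0386]
tcp_rot: [[0.499, -0.866, 0.0], [-0.866, -0.499, -0.0], [0.0, 0.0, -1.0]]
ft_force: [0.5, 0.4, -1.6]
gripper_width: 0.681
gripper_force: 20.0
```

```bash
python3 - <<'E'
from h import *
st()
E
```

```text
t 36.5 p [ 0.669  -0.1359  0.0386] head -60.04 tilt [ 0. -0.] F [ 0.5  0.4 -1.6] w 64.8 gf 20.0 q [-16.  21.  98.  -0.  61. 134.]
```

Emit:
drive_tool([
  [0,0,0.02,0,0,0,58],
  [0,0,0.01,0,0,0,58],
  [0,0,0,0,0,0,58],
  [0,0,0,0,0,0,65],
  [0,0,0,0,0,0,67],
  [0,0,0,0,0,0,71],
  [0,0,0,0,0,0,78],
  [0,0,0,0,0,0,80],
  [0,0,0,0,0,0,80],
  [0,0,0,0,0,0,80],
])

```text
time_s: 37.5
eef_pos: [0.669, -0.1359, 0.0377]
tcp_rot: [[0.499, -0.866, 0.0], [-0.866, -0.499, -0.0], [0.0, -0.0, -1.0]]
ft_force: [-0.2, -0.2, -0.7]
gripper_width: 0.842
gripper_force: 0.0
```

Emit:
drive_tool([
  [0,0,-0.2,0,0,0,80],
  [0,0,-0.5,0,0,0,80],
  [0,0,-0.8,0,0,0,80],
  [0,0,-0.9,0,0,0,80],
  [0,0,-0.9,0,0,0,80],
  [0,0,-0.9,0,0,0,80],
  [0,0,-0.9,0,0,0,80],
  [0,0,-0.9,0,0,0,80],
  [0,0,-0.5,0,0,0,60],
  [0,0,0,0,0,0,50],
])

```text
time_s: 38.5
eef_pos: [0.6705, -0.1363, 0.2373]
tcp_rot: [[0.499, -0.866, 0.007], [-0.866, -0.499, -0.002], [0.005, -0.005, -1.0]]
ft_force: [-0.2, -0.4, -0.3]
gripper_width: 0.725
gripper_force: 0.0
```

```bash
python3 - <<'E'
from h import *
st();C=cal('wrist');grab('wrist','w8')
np.save('w8.npy',np.array([C[0]['fx'],C[0]['cx'],C[0]['cy'],*C[1].ravel(),*C[2]]))
print(proj('wrist',[.669,-.136,.054],C))
plan(.432,.096,.21,-30)
E
```

```text
t 38.5 p [ 0.6705 -0.1363  0.2373] head -60.04 tilt [ 0.007 -0.002] F [-0.2 -0.4 -0.3] w 69.0 gf 0.0 q [-16.  11.  90.  -0.  79. 134.]
[317.6 220.6]
to 0.432 0.096 0.21 -30 | turn units -6.01 | then shift units [-10.73  -2.74   0.82]
```

View pics/w8.png

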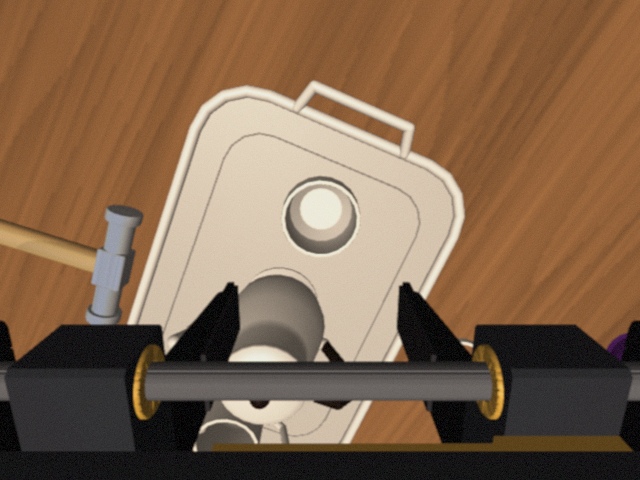

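Bowl stands at (321,216) with the pot at (280,310) and jug behind, all upright. On to the lid.

Emit:
drive_tool([
  [0,0,0,0,0,-1,50],
  [0,0,0,0,0,-1,50],
  [0,0,0,0,0,-1,50],
  [0,0,0,0,0,-1,50],
  [0,0,0,0,0,-1,50],
  [0,0,0,0,0,-1,50],
  [-0.7,-0.2,0,0,0,0,50],
  [-1,-0.3,0,0,0,0,50],
  [-1,-0.3,0,0,0,0,50],
  [-1,-0.3,0,0,0,0,50],
])

```text
time_s: 39.55
eef_pos: [0.5875, -0.0509, 0.23]
tcp_rot: [[0.865, -0.501, -0.004], [-0.501, -0.865, 0.001], [-0.004, 0.001, -1.0]]
ft_force: [-0.1, 1.5, 0.2]
gripper_width: 0.526
gripper_force: 0.0
```

Emit:
drive_tool([
  [-1,-0.3,0,0,0,0,50],
  [-1,-0.3,0,0,0,0,50],
  [-1,-0.3,0,0,0,0,50],
  [-1,-0.3,0,0,0,0,50],
  [-1,-0.3,0.2,0,0,0,50],
  [-1,-0.14,0.3,0,0,0,50],
  [-0.7,0,0.3,0,0,0,50],
  [-0.33,0,0,0,0,0,50],
  [0,0,0,0,0,0,50],
  [0,0,0,0,0,0,50],
])

```text
time_s: 40.55
eef_pos: [0.432, 0.0962, 0.2088]
tcp_rot: [[0.866, -0.501, 0.0], [-0.501, -0.866, -0.0], [0.0, 0.0, -1.0]]
ft_force: [0.5, -0.2, 0.2]
gripper_width: 0.526
gripper_force: 0.0
```

```bash
python3 - <<'E'
from h import *
C=load('w8.npy');print('bowl',ray(0,321,216,.054,C))
st();C=cal('wrist');grab('wrist','w9')
np.save('w9.npy',np.array([C[0]['fx'],C[0]['cx'],C[0]['cy'],*C[1].ravel(),*C[2]]))
print(proj('wrist',[.432,.096,.044],C))
E
```

```text
bowl [ 0.66854858 -0.14066675  0.054     ]
t 40.55 p [0.432  0.0962 0.2088] head -30.05 tilt [ 0. -0.] F [ 0.5 -0.2  0.2] w 50.0 gf 0.0 q [  6. -20. 121.  -0.  78. 126.]
[315.6 222.4]
```

View pics/w9.png

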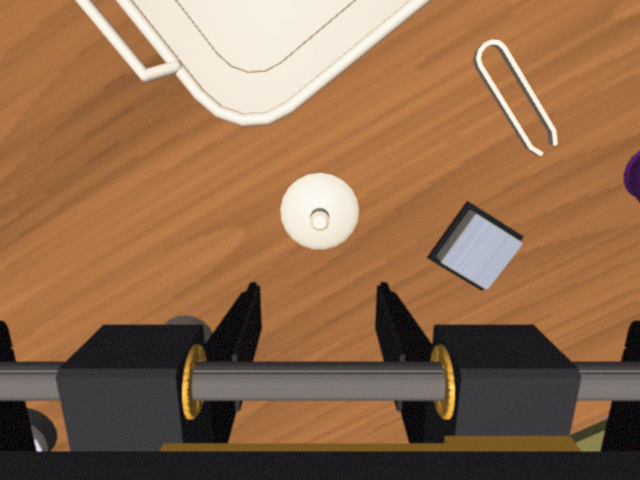

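Wrist picture: lid knob top at (320,219), tongs at (515,100), unobstructed.

```bash
python3 - <<'E'
from h import *
C=load('w9.npy');f=ray(0,320,219,.044,C);print(f);plan(f[0],f[1],.042)
E
```

```text
[0.43264443 0.09174849 0.044     ]
to 0.43264443247948625 0.09174849070126045 0.042 -30.077237858359844 | turn units 0.0 | then shift units [0.08 0.12 5.57]
```

Emit:
drive_tool([
  [0.08,0.12,0.3,0,0,0,50],
  [0,0,0.6,0,0,0,50],
  [0,0,0.7,0,0,0,50],
  [0,0,0.7,0,0,0,50],
  [0,0,0.7,0,0,0,50],
  [0,0,0.7,0,0,0,50],
  [0,0,0.7,0,0,0,50],
  [0,0,0.6,0,0,0,50],
  [0,0,0.4,0,0,0,50],
  [0,0,0.17,0,0,0,50],
], newtons=15)

```text
time_s: 41.6
eef_pos: [0.4311, 0.0916, 0.0401]
tcp_rot: [[0.865, -0.501, -0.003], [-0.501, -0.865, -0.0], [-0.002, 0.002, -1.0]]
ft_force: [0.0, 0.6, -0.4]
gripper_width: 0.526
gripper_force: 0.0
```

Emit:
drive_tool([
  [0,0,0,0,0,0,45],
  [0,0,0,0,0,0,38],
  [0,0,0,0,0,0,32],
  [0,0,0,0,0,0,26],
  [0,0,0,0,0,0,21],
  [0,0,0,0,0,0,17],
  [0,0,0,0,0,0,10],
  [0,0,0,0,0,0,10],
  [0,0,0,0,0,0,10],
  [0,0,0,0,0,0,10],
])

```text
time_s: 42.6
eef_pos: [0.4322, 0.0923, 0.042]
tcp_rot: [[0.866, -0.501, 0.001], [-0.501, -0.866, 0.0], [0.001, -0.001, -1.0]]
ft_force: [0.9, 1.0, 2.6]
gripper_width: 0.166
gripper_force: 15.0
```

```bash
python3 - <<'E'
from h import *
st()
E
```

```text
t 42.6 p [0.4322 0.0923 0.042 ] head -30.04 tilt [0.001 0.   ] F [0.9 1.  2.6] w 15.8 gf 15.0 q [  5.  -8. 129.   0.  59. 125.]
```

Emit:
drive_tool([
  [0,0,-0.2,0,0,0,10],
  [0,0,-0.5,0,0,0,10],
  [0,0,-0.8,0,0,0.5,10],
  [0,0,-0.9,0,0,0.8,10],
  [0,0,-0.9,0,0,0.9,10],
  [0,0,-0.9,0,0,1,10],
  [0,0,-0.9,0,0,1,10],
  [0,0,-0.9,0,0,0.9,10],
  [0,0,-0.6,0,0,0.6,10],
  [0,0,-0.2,0,0,0.3,10],
])

```text
time_s: 43.6
eef_pos: [0.4324, 0.092, 0.2479]
tcp_rot: [[0.498, -0.867, 0.003], [-0.867, -0.498, -0.0], [0.002, -0.003, -1.0]]
ft_force: [0.4, 0.1, -0.8]
gripper_width: 0.161
gripper_force: 15.0
```

```bash
python3 - <<'E'
from h import *
st();plan(.634,-.075,.245,-60)
E
```

```text
t 43.6 p [0.4324 0.092  0.2479] head -60.12 tilt [ 0.003 -0.   ] F [ 0.4  0.1 -0.8] w 15.3 gf 15.0 q [  5. -21. 119.  -0.  82. 155.]
to 0.634 -0.075 0.245 -60 | turn units -0.02 | then shift units [ 8.18 -3.04  0.1 ]
```

Emit:
drive_tool([
  [0.4,-0.1,0,0,0,0,10],
  [0.8,-0.3,0,0,0,0,10],
  [1,-0.4,0,0,0,0,10],
  [1,-0.4,0,0,0,0,10],
  [1,-0.4,0,0,0,0,10],
  [1,-0.4,0,0,0,0,10],
  [1,-0.4,0,0,0,0,10],
  [1,-0.4,0,0,0,0,10],
  [0.7,-0.2,0,0,0,0,10],
  [0.28,-0.04,0,0,0,0,10],
])

```text
time_s: 44.6
eef_pos: [0.6336, -0.077, 0.2425]
tcp_rot: [[0.498, -0.867, -0.004], [-0.867, -0.498, 0.0], [-0.002, 0.003, -1.0]]
ft_force: [-0.1, 0.5, -1.7]
gripper_width: 0.161
gripper_force: 15.0
```

Emit:
drive_tool([
  [0,0,0,0,0,0,10],
  [0,0,0,0,0,0,10],
  [0,0,0,0,0,0,10],
  [0,0,0,0,0,0,10],
  [0,0,0,0,0,0,10],
  [0,0,0,0,0,0,10],
  [0,0,0,0,0,0,10],
  [0,0,0,0,0,0,10],
  [0,0,0,0,0,0,10],
  [0,0,0,0,0,0,10],
])

```text
time_s: 45.6
eef_pos: [0.6333, -0.075, 0.2456]
tcp_rot: [[0.499, -0.866, -0.0], [-0.866, -0.499, -0.0], [0.0, 0.0, -1.0]]
ft_force: [-0.2, -0.3, -1.2]
gripper_width: 0.158
gripper_force: 15.0
```

```bash
python3 - <<'E'
from h import *
st();C=cal('wrist');grab('wrist','w10')
np.save('w10.npy',np.array([C[0]['fx'],C[0]['cx'],C[0]['cy'],*C[1].ravel(),*C[2]]))
print(proj('wrist',[.669,-.136,.054],C))
E
```

```text
t 45.6 p [ 0.6333 -0.075   0.2456] head -60.04 tilt [-0. -0.] F [-0.2 -0.3 -1.2] w 15.1 gf 15.0 q [-12.   5.  95.  -0.  79. 138.]
[314.3 127.2]
```

View pics/w10.png

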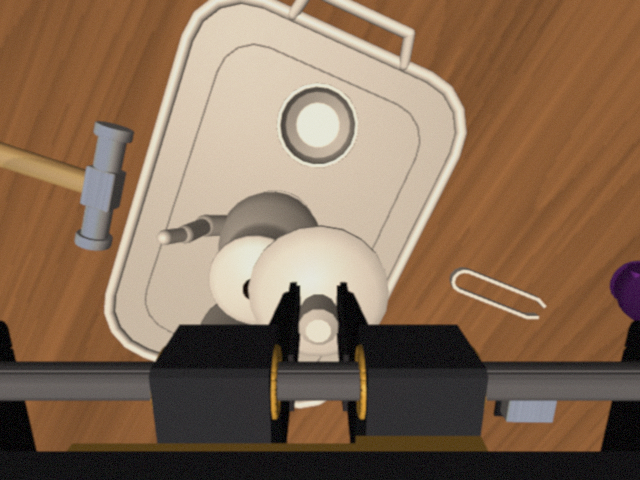

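Bowl rim centre is at (317,125), 3 px from prediction. The lid hangs level with its knob at (319,330).

```bash
python3 - <<'E'
from h import *
C=load('w10.npy');b=ray(0,317,125,.054,C);print(b)
k=ray(0,319,330,.2475,C);print('knob top',k, 'dome',ray(0,319,291,.218,C))
plan(b[0],b[1],.094)
E
```

```text
[ 0.66802757 -0.13844202  0.054     ]
knob top [ 0.63116838 -0.07615663  0.2475    ] dome [ 0.63291848 -0.079423    0.218     ]
to 0.6680275653706245 -0.1384420191235163 0.094 -60.04293884533442 | turn units 0.0 | then shift units [2.41 0.06 5.05]
```

Emit:
drive_tool([
  [0.5,0,0,0,0,0,10],
  [0.8,0,0,0,0,0,10],
  [0.7,0,0,0,0,0,10],
  [0.39,0,0,0,0,0,10],
  [0,0,0.5,0,0,0,10],
  [0,0,0.8,0,0,0,10],
  [0,0,0.9,0,0,0,10],
  [0,0,0.9,0,0,0,10],
  [0,0,0.6,0,0,0,10],
  [0,0,0.4,0,0,0,10],
])

```text
time_s: 46.65
eef_pos: [0.6678, -0.1363, 0.1198]
tcp_rot: [[0.5, -0.866, -0.003], [-0.866, -0.5, 0.001], [-0.003, 0.002, -1.0]]
ft_force: [0.3, -0.5, -0.6]
gripper_width: 0.164
gripper_force: 15.0
```

Emit:
drive_tool([
  [0,0,0.2,0,0,0,10],
  [0,0,0.2,0,0,0,10],
  [0,0,0.15,0,0,0,10],
  [0,0,0.1,0,0,0,10],
  [0,0,0.1,0,0,0,10],
  [0,0,0.1,0,0,0,10],
  [0,0,0.08,0,0,0,10],
  [0,0,0.08,0,0,0,10],
  [0,0,0,0,0,0,10],
  [0,0,0,0,0,0,10],
])

```text
time_s: 47.65
eef_pos: [0.6691, -0.1371, 0.0923]
tcp_rot: [[0.499, -0.866, -0.0], [-0.866, -0.499, -0.0], [-0.0, 0.0, -1.0]]
ft_force: [0.3, 0.3, -1.4]
gripper_width: 0.165
gripper_force: 15.0
```

```bash
python3 - <<'E'
from h import *
st();print(arm.sense()['wrist_torque'])
E
```

```text
t 47.65 p [ 0.6691 -0.1371  0.0923] head -60.04 tilt [-0. -0.] F [ 0.3  0.3 -1.4] w 15.7 gf 15.0 q [-16.  18.  96.  -0.  66. 134.]
[ 0.13548248 -0.01915598 -0.0089209 ]
```

Spigot is already below the rim with no contact. Down 2.3 mm to seat.

Emit:
drive_tool([
  [0,0,0.03,0,0,0,10],
  [0,0,0.03,0,0,0,10],
  [0,0,0.02,0,0,0,10],
  [0,0,0,0,0,0,10],
  [0,0,0,0,0,0,10],
  [0,0,0,0,0,0,10],
  [0,0,0,0,0,0,10],
  [0,0,0,0,0,0,10],
  [0,0,0,0,0,0,10],
  [0,0,0,0,0,0,10],
])

```text
time_s: 48.65
eef_pos: [0.6692, -0.1371, 0.0901]
tcp_rot: [[0.499, -0.866, 0.0], [-0.866, -0.499, -0.0], [0.0, -0.0, -1.0]]
ft_force: [-1.1, 0.7, 0.2]
gripper_width: 0.164
gripper_force: 15.0
```

Emit:
drive_tool([
  [0,0,0,0,0,0,17],
  [0,0,0,0,0,0,19],
  [0,0,0,0,0,0,22],
  [0,0,0,0,0,0,28],
  [0,0,0,0,0,0,34],
  [0,0,0,0,0,0,40],
  [0,0,0,0,0,0,40],
  [0,0,-0.2,0,0,0,40],
  [0,0,-0.6,0,0,0,40],
  [0,0,-0.9,0,0,0,40],
])

```text
time_s: 49.65
eef_pos: [0.6682, -0.1368, 0.1408]
tcp_rot: [[0.499, -0.866, -0.003], [-0.866, -0.499, 0.001], [-0.002, 0.002, -1.0]]
ft_force: [0.6, -0.4, 0.1]
gripper_width: 0.423
gripper_force: 0.0
```

Emit:
drive_tool([
  [0,0,-0.9,0,0,0,40],
  [0,0,-0.9,0,0,0,40],
  [0,0,-0.9,0,0,0,40],
  [0,0,-0.6,0,0,0,40],
  [0,0,-0.3,0,0,0,40],
  [0,0,0,0,0,0,50],
  [0,0,0,0,0,0,50],
  [0,0,0,0,0,0,50],
  [0,0,0,0,0,0,50],
  [0,0,0,0,0,0,50],
])

```text
time_s: 50.65
eef_pos: [0.6688, -0.137, 0.2477]
tcp_rot: [[0.499, -0.866, -0.002], [-0.866, -0.499, 0.001], [-0.001, 0.001, -1.0]]
ft_force: [0.8, -0.1, -0.7]
gripper_width: 0.527
gripper_force: 0.0
```

```bash
python3 - <<'E'
from h import *
st();C=cal('wrist');grab('wrist','w11');S=grab('side','d2')
a=cv2.imread('pics/w11.png')[100:380,150:490]; b=cv2.imread('pics/d2.png')[110:290,150:360]
b=cv2.resize(b,None,fx=2,fy=2,interpolation=cv2.INTER_CUBIC);a=cv2.copyMakeBorder(a,0,b.shape[0]-a.shape[0],0,0,0)
cv2.imwrite('pics/c3.png',np.hstack([a,b]))
b=np.array([.669,-.137]);t=(np.array([-.11995-.013+.0,0]));
plan(.432,-.0884,.12,5)
E
```

```text
t 50.65 p [ 0.6688 -0.137   0.2477] head -60.04 tilt [-0.002  0.001] F [ 0.8 -0.1 -0.7] w 50.1 gf 0.0 q [-16.  11.  89.   0.  80. 134.]
to 0.432 -0.0884 0.12 5 | turn units -13.01 | then shift units [-7.73 -2.3   4.28]
```

View pics/c3.png

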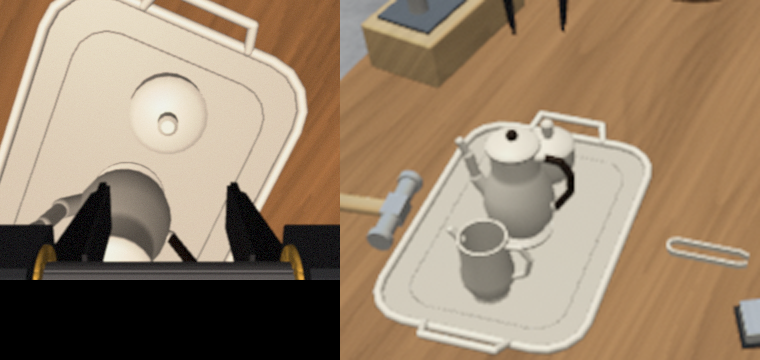

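Left half: lid seated centred on the bowl, with the knob at (168,124). Right half: pot, jug and lidded bowl stand upright in line. The tongs still lie on the bench.

That was my last allowed view, so from here I'll measure in code. Next, the tongs position from earlier views. The body would foul the lid knob if vertical, so I'll use a pitched grip (30°, leaning away).

```bash
cat >> h.py <<'E'
def goal_rot(head,pitch):
    a,p=np.radians(head),np.radians(pitch)
    R0=np.array([[np.cos(a),np.sin(a),0],[np.sin(a),-np.cos(a),0],[0,0,-1]])
    return R0@cv2.Rodrigues(np.array([0,p,0.]))[0]
def planR(pos,R2,R1=None,p1=None):
    s=arm.sense();R1=np.array(s['tcp_rot']) if R1 is None else R1;p1=np.array(s['eef_pos']) if p1 is None else np.array(p1)
    w=np.degrees(cv2.Rodrigues(R1.T@R2)[0].ravel())/5
    print('turn units',w.round(2),'then shift',(R2.T@(np.array(pos)-p1)/.03).round(2),'| shift in present axes',(R1.T@(np.array(pos)-p1)/.03).round(2))
E
python3 - <<'E'
from h import *
for f,b,c in(('w5',(86,90),(118,194)),('w9',(490,40),(547,148)),('w10',(453,281),(541,311))):
    C=load(f+'.npy');B=ray(0,*b,.005,C)[:2];D=ray(0,*c,.005,C)[:2];d=B-D
    print(f,B,D,((B+D)/2).round(4),np.linalg.norm(d).round(4),np.degrees(np.arctan2(d[1],d[0])).round(1))
plan(.432,-.088,.20,-174.5);plan(.432,-.088,.20,185)
E
```

```text
w5 [ 0.48091526 -0.08417425] [ 0.38501603 -0.09205241] [ 0.433  -0.0881] 0.0962 4.7
w9 [ 0.48086357 -0.08589506] [ 0.38307681 -0.09384873] [ 0.432  -0.0899] 0.0981 4.7
w10 [ 0.47711116 -0.07565529] [ 0.38136447 -0.09327811] [ 0.4292 -0.0845] 0.0974 10.4
to 0.432 -0.088 0.2 -174.5 | turn units 22.89 | then shift units [7.71 2.38 1.61]
to 0.432 -0.088 0.2 185 | turn units -49.01 | then shift units [7.73 2.32 1.61]
```

Emit:
drive_tool([
  [0,0,0,0,0,-1,50],
  [0,0,0,0,0,-1,50],
  [0,0,0,0,0,-1,50],
  [0,0,0,0,0,-1,50],
  [0,0,0,0,0,-1,50],
  [0,0,0,0,0,-1,50],
  [0,0,0,0,0,-1,50],
  [0,0,0,0,0,-1,50],
  [0,0,0,0,0,-1,50],
  [0,0,0,0,0,-1,50],
])

```text
time_s: 51.75
eef_pos: [0.6691, -0.1371, 0.2488]
tcp_rot: [[0.985, -0.171, -0.0], [-0.171, -0.985, 0.0], [-0.0, -0.0, -1.0]]
ft_force: [0.2, -0.5, 0.1]
gripper_width: 0.525
gripper_force: 0.0
```

Emit:
drive_tool([
  [0,0,0,0,0,-1,50],
  [0,0,0,0,0,-1,50],
  [0,0,0,0,0,-1,50],
  [0,0,0,0,0,-1,50],
  [0,0,0,0,0,-1,50],
  [0,0,0,0,0,-1,50],
  [0,0,0,0,0,-1,50],
  [0,0,0,0,0,-1,50],
  [0,0,0,0,0,-1,50],
  [0,0,0,0,0,-1,50],
])

```text
time_s: 52.75
eef_pos: [0.6691, -0.1371, 0.2489]
tcp_rot: [[0.764, 0.645, -0.0], [0.645, -0.764, 0.0], [-0.0, -0.0, -1.0]]
ft_force: [0.8, 0.8, -0.3]
gripper_width: 0.525
gripper_force: 0.0
```

Emit:
drive_tool([
  [0,0,0,0,0,-1,50],
  [0,0,0,0,0,-1,50],
  [0,0,0,0,0,-1,50],
  [0,0,0,0,0,-1,50],
  [0,0,0,0,0,-1,50],
  [0,0,0,0,0,-1,50],
  [0,0,0,0,0,-1,50],
  [0,0,0,0,0,-1,50],
  [0,0,0,0,0,-1,50],
  [0,0,0,0,0,-1,50],
])

```text
time_s: 53.75
eef_pos: [0.6691, -0.1371, 0.2488]
tcp_rot: [[-0.003, 1.0, -0.0], [1.0, 0.003, 0.0], [0.0, -0.0, -1.0]]
ft_force: [0.1, -0.7, 1.5]
gripper_width: 0.525
gripper_force: 0.0
```

Emit:
drive_tool([
  [0,0,0,0,0,-1,50],
  [0,0,0,0,0,-1,50],
  [0,0,0,0,0,-1,50],
  [0,0,0,0,0,-1,50],
  [0,0,0,0,0,-1,50],
  [0,0,0,0,0,-1,50],
  [0,0,0,0,0,-1,50],
  [0,0,0,0,0,-1,50],
  [0,0,0,0,0,-1,50],
  [0,0,0,0,0,-1,50],
])

```text
time_s: 54.75
eef_pos: [0.6691, -0.1371, 0.2488]
tcp_rot: [[-0.768, 0.641, -0.0], [0.641, 0.768, 0.0], [0.0, -0.0, -1.0]]
ft_force: [0.3, -0.4, 0.2]
gripper_width: 0.529
gripper_force: 0.0
```

Emit:
drive_tool([
  [0,0,0,0,0,-1,50],
  [0,0,0,0,0,-1,50],
  [0,0,0,0,0,-1,50],
  [0,0,0,0,0,-1,50],
  [0,0,0,0,0,-1,50],
  [0,0,0,0,0,-1,50],
  [0,0,0,0,0,-1,50],
  [0,0,0,0,0,-1,50],
  [0,0,0,0,0,-1,50],
  [0,0,0,0,0,0,50],
])

```text
time_s: 55.75
eef_pos: [0.6691, -0.1371, 0.2488]
tcp_rot: [[-0.996, -0.086, -0.0], [-0.086, 0.996, 0.0], [0.0, 0.0, -1.0]]
ft_force: [0.6, 0.9, 0.1]
gripper_width: 0.527
gripper_force: 0.0
```

```bash
python3 - <<'E'
from h import *
st();plan(.4465,-.0868,.20)
E
```

```text
t 55.75 p [ 0.6691 -0.1371  0.2488] head -175.05 tilt [-0.  0.] F [0.6 0.9 0.1] w 50.1 gf 0.0 q [ -16.   11.   89.    0.   80. -111.]
to 0.4465 -0.0868 0.2 -175.04980177649793 | turn units 0.0 | then shift units [7.25 2.31 1.63]
```

Emit:
drive_tool([
  [0.5,0.2,0,0,0,0,50],
  [0.9,0.3,0,0,0,0,50],
  [1,0.3,0,0,0,0,50],
  [1,0.3,0,0,0,0,50],
  [1,0.3,0,0,0,0,50],
  [1,0.3,0,0,0,0,50],
  [1,0.3,0,0,0,0,50],
  [0.6,0.2,0.3,0,0,0,50],
  [0.25,0.11,0.6,0,0,0,50],
  [0,0,0.7,0,0,0,50],
])

```text
time_s: 56.75
eef_pos: [0.4462, -0.0867, 0.2016]
tcp_rot: [[-0.996, -0.084, 0.003], [-0.084, 0.996, -0.001], [-0.003, -0.001, -1.0]]
ft_force: [0.6, 0.1, -0.7]
gripper_width: 0.527
gripper_force: 0.0
```

Emit:
drive_tool([
  [0,0,0,0,0.5,0,50],
  [0,0,0,0,1,0,50],
  [0,0,0,0,1,0,50],
  [0,0,0,0,1,0,50],
  [0,0,0,0,1,0,50],
  [0,0,0,0,1,0,50],
  [0,0,0,0,0.5,0,50],
  [0,0,0,0,0,0,50],
  [0,0,0,0,0,0,50],
  [0,0,0,0,0,0,50],
])

```text
time_s: 57.75
eef_pos: [0.4463, -0.0869, 0.2013]
tcp_rot: [[-0.864, -0.086, -0.497], [-0.074, 0.996, -0.043], [0.499, -0.001, -0.867]]
ft_force: [0.3, 0.7, 1.0]
gripper_width: 0.524
gripper_force: 0.0
```

```bash
python3 - <<'E'
from h import *
st()
planR([.4465,-.0868,.06],goal_rot(185,30))
planR([.4465,-.0868,.0235],goal_rot(185,30))
# detect tongs in wrist image
C=cal('wrist');im=grab('wrist','w12');np.save('w12.npy',np.array([C[0]['fx'],C[0]['cx'],C[0]['cy'],*C[1].ravel(),*C[2]]))
print('expected bow, claws',proj(0,[.482,-.0837,.005],C),proj(0,[.382,-.0925,.005],C))
m=((im.min(2)>150)).astype(np.uint8)
k,l,s,c=cv2.connectedComponentsWithStats(m)
for i in range(1,k):
    if s[i,4]>60:print(s[i],c[i].round(0))
E
```

```text
t 57.75 p [ 0.4463 -0.0869  0.2013] head -175.1 tilt [-0.497 -0.043] F [0.3 0.7 1. ] w 49.8 gf 0.0 q [ -13.    2.  107.   -9.  100. -107.]
turn units [ 0.    0.02 -0.02] then shift [-2.36  0.    4.08] | shift in present axes [-2.35  0.01  4.08]
turn units [ 0.    0.02 -0.02] then shift [-2.97  0.    5.13] | shift in present axes [-2.96  0.01  5.13]
expected bow, claws [319.4 382.9] [319.1 262.4]
[ 383  179   76   71 3161] [421. 214.]
[305 263   9  99 516] [309. 312.]
[324 262  15 100 529] [333. 312.]
```

Emit:
drive_tool([
  [-0.2,0,0.34,0,0,0,50],
  [-0.4,0,0.69,0,0,0,50],
  [-0.5,0,0.87,0,0,0,50],
  [-0.5,0,0.87,0,0,0,50],
  [-0.5,0,0.87,0,0,0,50],
  [-0.4,0,0.69,0,0,0,50],
  [-0.25,0,0.43,0,0,0,50],
  [-0.12,0,0.2,0,0,0,50],
  [-0.06,0,0.1,0,0,0,50],
  [0,0,0,0,0,0,50],
], newtons=10)

```text
time_s: 58.8
eef_pos: [0.4471, -0.0869, 0.026]
tcp_rot: [[-0.863, -0.086, -0.497], [-0.075, 0.996, -0.043], [0.499, -0.0, -0.866]]
ft_force: [-0.2, -0.2, 1.2]
gripper_width: 0.526
gripper_force: 0.0
```

```bash
python3 - <<'E'
from h import *
st();planR([.4465,-.0868,.0235],goal_rot(185,30))
E
```

```text
t 58.8 p [ 0.4471 -0.0869  0.026 ] head -175.05 tilt [-0.497 -0.043] F [-0.2 -0.2  1.2] w 50.0 gf 0.0 q [ -13.   15.  111.   -9.   83. -104.]
turn units [ 0.    0.01 -0.01] then shift [-0.02  0.01  0.08] | shift in present axes [-0.02  0.01  0.08]
```

Emit:
drive_tool([
  [-0.03,0,0.06,0,0,0,50],
  [0,0,0,0,0,0,45],
  [0,0,0,0,0,0,40],
  [0,0,0,0,0,0,35],
  [0,0,0,0,0,0,30],
  [0,0,0,0,0,0,26],
  [0,0,0,0,0,0,16],
  [0,0,0,0,0,0,16],
  [0,0,0,0,0,0,16],
  [0,0,0,0,0,0,16],
], newtons=10)

```text
time_s: 59.8
eef_pos: [0.4466, -0.0868, 0.0236]
tcp_rot: [[-0.863, -0.086, -0.498], [-0.075, 0.996, -0.043], [0.5, 0.0, -0.866]]
ft_force: [-0.3, 0.9, 1.0]
gripper_width: 0.25
gripper_force: 10.0
```

```bash
python3 - <<'E'
from h import *
st();R=np.array(arm.sense()['tcp_rot']);print('up 30mm in tool units',(R.T@[0,0,1]).round(3))
E
```

```text
t 59.8 p [ 0.4466 -0.0868  0.0236] head -175.04 tilt [-0.498 -0.043] F [-0.3  0.9  1. ] w 23.8 gf 10.0 q [ -13.   15.  111.   -9.   82. -104.]
up 30mm in tool units [ 0.5    0.    -0.866]
```

Emit:
drive_tool([
  [0.1,0,-0.17,0,0,0,16],
  [0.3,0,-0.52,0,0,0,16],
  [0.5,0,-0.866,0,0,0,16],
  [0.5,0,-0.866,0,0,0,16],
  [0.5,0,-0.866,-0.25,0,0.433,16],
  [0.5,0,-0.866,-0.5,0,0.866,16],
  [0.4,0,-0.69,-0.5,0,0.866,16],
  [0.3,0,-0.52,-0.5,0,0.866,16],
  [0,0,0,-0.5,0,0.866,16],
  [0,0,0,-0.5,0,0.866,16],
], newtons=12)

```text
time_s: 60.8
eef_pos: [0.4469, -0.0871, 0.2106]
tcp_rot: [[-0.8, 0.387, -0.459], [0.335, 0.922, 0.192], [0.498, -0.0, -0.867]]
ft_force: [-0.5, 0.1, -1.2]
gripper_width: 0.247
gripper_force: 12.0
```

Emit:
drive_tool([
  [0,0,0,-0.5,0,0.866,16],
  [0,0,0,-0.5,0,0.866,16],
  [0,0,0,-0.5,0,0.866,16],
  [0,0,0,-0.5,0,0.866,16],
  [0,0,0,-0.5,0,0.866,16],
  [0,0,0,-0.5,0,0.866,16],
  [0,0,0,-0.5,0,0.866,16],
  [0,0,0,-0.5,0,0.866,16],
  [0,0,0,-0.5,0,0.866,16],
  [0,0,0,-0.5,0,0.866,16],
])

```text
time_s: 61.8
eef_pos: [0.4463, -0.087, 0.2095]
tcp_rot: [[-0.257, 0.955, -0.149], [0.827, 0.297, 0.477], [0.5, -0.0, -0.866]]
ft_force: [-0.2, 0.4, -0.0]
gripper_width: 0.247
gripper_force: 12.0
```

```bash
python3 - <<'E'
from h import *
st()
a=np.radians(7.5);X=np.array([np.cos(a),np.sin(a)]);Y=np.array([-np.sin(a),np.cos(a)])
bowl=np.array([.669,-.137]);o=np.array([.656,-.037])
print('bowl in tray',(bowl-o)@X,(bowl-o)@Y)
xt=((bowl-o)@X-.033-.1225)/2
T=o+xt*X+((bowl-o)@Y)*Y-.0145*Y
print(xt,T)
planR([*T,.15],goal_rot(97.5,30))
E
```

```text
t 61.8 p [ 0.4463 -0.087   0.2095] head 107.25 tilt [-0.149  0.477] F [-0.2  0.4 -0. ] w 23.4 gf 12.0 q [-30.  -5. 113.  20.  95. -49.]
bowl in tray -0.00016383602414561248 -0.10084132663624172
-0.0778319180120728 [ 0.59388901 -0.16151367]
turn units [-0.98  0.01  1.69] then shift [-3.68  4.55  0.17] | shift in present axes [-4.31  3.96 -0.2 ]
```

Emit:
drive_tool([
  [0,0,0,-0.49,0,0.845,16],
  [0,0,0,-0.49,0,0.845,16],
  [-0.4,0.5,0,0,0,0,16],
  [-0.7,0.9,0,0,0,0,16],
  [-0.8,1,0,0,0,0,16],
  [-0.8,1,0,0,0,0,16],
  [-0.5,0.6,0.07,0,0,0,16],
  [-0.3,0.4,0.1,0,0,0,16],
  [-0.18,0.15,0,0,0,0,16],
  [0,0,0,0,0,0,16],
])

```text
time_s: 62.8
eef_pos: [0.5941, -0.161, 0.1493]
tcp_rot: [[-0.116, 0.991, -0.068], [0.858, 0.134, 0.496], [0.5, -0.001, -0.866]]
ft_force: [0.5, 0.0, 0.1]
gripper_width: 0.25
gripper_force: 12.0
```

```bash
python3 - <<'E'
from h import *
st()
planR([.5939,-.1615,.06],goal_rot(97.5,30));planR([.5939,-.1615,.0276],goal_rot(97.5,30))
E
```

```text
t 62.8 p [ 0.5941 -0.161   0.1493] head 97.68 tilt [-0.068  0.496] F [0.5 0.  0.1] w 23.7 gf 12.0 q [-30.  16.  96.  23.  88. -43.]
turn units [-0.03 -0.    0.03] then shift [-1.5  -0.01  2.57] | shift in present axes [-1.5  -0.01  2.57]
turn units [-0.03 -0.    0.03] then shift [-2.04 -0.01  3.51] | shift in present axes [-2.04 -0.01  3.51]
```

Emit:
drive_tool([
  [-0.2,0,0.34,0,0,0,16],
  [-0.35,0,0.6,0,0,0,16],
  [-0.4,0,0.7,0,0,0,16],
  [-0.4,0,0.68,0,0,0,16],
  [-0.3,0,0.5,0,0,0,16],
  [-0.2,0,0.35,0,0,0,16],
  [-0.1,0,0.17,0,0,0,16],
  [-0.05,0,0.09,0,0,0,16],
  [0,0,0,0,0,0,16],
  [0,0,0,0,0,0,16],
])

```text
time_s: 63.8
eef_pos: [0.595, -0.1616, 0.0317]
tcp_rot: [[-0.117, 0.991, -0.065], [0.859, 0.134, 0.495], [0.499, 0.002, -0.866]]
ft_force: [-0.0, 0.4, -0.0]
gripper_width: 0.251
gripper_force: 12.0
```

```bash
python3 - <<'E'
from h import *
st()
planR([.5939,-.1615,.0276],goal_rot(97.5,30))
E
```

```text
t 63.8 p [ 0.595  -0.1616  0.0317] head 97.75 tilt [-0.065  0.495] F [-0.   0.4 -0. ] w 23.9 gf 12.0 q [-30.  24.  98.  24.  78. -47.]
turn units [-0.    0.01  0.04] then shift [-0.06 -0.04  0.12] | shift in present axes [-0.06 -0.04  0.12]
```

Emit:
drive_tool([
  [-0.02,-0.03,0.04,0,0,0,16],
  [-0.02,0,0.04,0,0,0,16],
  [-0.02,0,0.03,0,0,0,16],
  [0,0,0.01,0,0,0,16],
  [0,0,0,0,0,0,16],
  [0,0,0,0,0,0,16],
  [0,0,0,0,0,0,16],
  [0,0,0,0,0,0,16],
  [0,0,0,0,0,0,16],
  [0,0,0,0,0,0,16],
])

```text
time_s: 64.8
eef_pos: [0.5936, -0.1614, 0.0276]
tcp_rot: [[-0.117, 0.991, -0.066], [0.858, 0.134, 0.496], [0.5, 0.001, -0.866]]
ft_force: [-2.1, -0.1, 6.0]
gripper_width: 0.252
gripper_force: 12.0
```

```bash
python3 - <<'E'
from h import *
st()
E
```

```text
t 64.8 p [ 0.5936 -0.1614  0.0276] head 97.73 tilt [-0.066  0.496] F [-2.1 -0.1  6. ] w 24.0 gf 12.0 q [-30.  25.  99.  24.  78. -48.]
```

Contact at 6 N. Releasing, then lifting along the vertical.

Emit:
drive_tool([
  [0,0,0,0,0,0,24],
  [0,0,0,0,0,0,26],
  [0,0,0,0,0,0,30],
  [0,0,0,0,0,0,36],
  [0,0,0,0,0,0,40],
  [0,0,0,0,0,0,40],
  [0,0,0,0,0,0,40],
  [0.1,0,-0.17,0,0,0,40],
  [0.3,0,-0.52,0,0,0,40],
  [0.5,0,-0.866,0,0,0,40],
])

```text
time_s: 65.8
eef_pos: [0.5922, -0.1605, 0.0803]
tcp_rot: [[-0.114, 0.991, -0.07], [0.857, 0.134, 0.497], [0.502, -0.003, -0.865]]
ft_force: [-0.0, -0.5, -0.2]
gripper_width: 0.42
gripper_force: 0.0
```

Emit:
drive_tool([
  [0.5,0,-0.866,0,0,0,40],
  [0.5,0,-0.866,0,0,0,40],
  [0.5,0,-0.866,0,0,0,40],
  [0.5,0,-0.866,0,0,0,40],
  [0.4,0,-0.7,0,0,0,40],
  [0.2,0,-0.35,0,0,0,40],
  [0,0,0,0,0,0,40],
  [0,0,0,0,0,0,40],
  [0,0,0,0,0,0,40],
  [0,0,0,0,0,0,40],
])

```text
time_s: 66.8
eef_pos: [0.5927, -0.1609, 0.235]
tcp_rot: [[-0.115, 0.991, -0.069], [0.857, 0.134, 0.497], [0.502, -0.002, -0.865]]
ft_force: [0.7, -0.3, 0.8]
gripper_width: 0.422
gripper_force: 0.0
```

```bash
python3 - <<'E'
from h import *
st();C=cal('wrist');im=grab('wrist','w13');np.save('w13.npy',np.array([C[0]['fx'],C[0]['cx'],C[0]['cy'],*C[1].ravel(),*C[2]]))
a=np.radians(7.5);X=np.array([np.cos(a),np.sin(a)]);Y=np.array([-np.sin(a),np.cos(a)]);o=np.array([.656,-.037])
for y in(-.05,.05):
  w=o-.078*X+(-.1008+y)*Y;print('tongs end exp',proj(0,[*w,.009],C))
# side & scene expected pixels + local edges
S=grab('scene','s3');grab('side','d3')
for n in('scene','side'):
  CC=cal(n)
  for nm,p in(('tongs',[*(o-.078*X-.1008*Y),.008]),('lid knob',[.669,-.137,.092]),('finial',[.656,-.037,.153]),('jug',[.643,.064,.092])):print(n,nm,proj(n,p,CC))
E
```

```text
t 66.8 p [ 0.5927 -0.1609  0.235 ] head 97.62 tilt [-0.069  0.497] F [ 0.7 -0.3  0.8] w 40.1 gf 0.0 q [-30.  12.  92.  23.  95. -40.]
tongs end exp [322.2 377.4]
tongs end exp [322.3 266.5]
scene tongs [273.2 247.8]
scene lid knob [249.7 242.4]
scene finial [269.4 247.8]
scene jug [294.6 283.6]
side tongs [283.3 201.4]
side lid knob [252.2 170.6]
side finial [235.2 177.2]
side jug [221.2 227.6]
```

No views left, so I'll check the tongs numerically: find the strap edges in the wrist picture row by row.

```bash
python3 - <<'E'
from h import *
C=load('w13.npy');g=cv2.imread('pics/w13.png',0).astype(float)
for v in(275,290,305,320,335):
    print(v,' '.join('%d'%x for x in g[v-1:v+2,290:356:2].mean(0)))
for v0,u in((0,311),(0,334)):
    print(u,'col',' '.join('%d'%x for x in g[236:350:4,u-1:u+2].mean(1)))
E
```

```text
275 214 213 213 214 215 214 212 172 200 234 227 206 214 216 215 216 216 200 205 238 224 216 214 216 217 216 215 217 216 217 216 218 217
290 216 214 215 214 214 214 211 170 232 229 215 216 215 216 217 217 216 217 215 218 236 225 218 219 218 217 218 217 217 217 218 218 218
305 214 216 217 217 216 217 212 162 229 237 210 218 218 219 218 218 219 218 219 217 237 230 218 219 220 218 220 219 219 219 219 219 220
320 217 217 217 218 218 217 214 159 228 237 215 218 218 218 219 218 220 219 218 211 236 234 220 220 220 220 220 220 220 221 221 220 220
335 217 218 218 218 217 219 219 178 209 237 218 218 218 218 221 219 219 220 220 219 227 236 220 220 220 220 220 221 221 221 220 220 223
311 col 212 212 211 213 212 214 213 215 217 228 209 211 216 215 217 217 214 215 214 219 216 217 215 222 219 218 218 221 219
334 col 212 211 214 213 214 214 215 214 215 215 216 216 216 218 218 218 219 220 220 219 221 221 223 223 224 224 224 224 226
```

```bash
python3 - <<'E'
from h import *
d=np.abs(cv2.imread('pics/d3.png').astype(int)-cv2.imread('pics/d2.png')).max(2)>40
for n,(u0,u1,v0,v1) in dict(pot=(210,265,170,235),jug=(205,250,212,265),beaker=(270,315,330,380),tin=(225,270,440,480)).items():print(n,d[v0:v1,u0:u1].mean().round(3))
a=cv2.imread('pics/d1.png').astype(int);b=cv2.imread('pics/d3.png').astype(int)
print('beaker/tin vs start',[(np.abs(a-b).max(2)>40)[s].mean().round(3) for s in((slice(330,380),slice(270,315)),(slice(440,480),slice(225,270)))])
print(workorder.job_done())
E
```

```text
pot 0.0
jug 0.0
beaker 0.0
tin 0.0
beaker/tin vs start [np.float64(0.0), np.float64(0.0)]
the job is handed in; nothing more can be done
None
```

I set the service out as asked and handed the job in at about 67 s; no verdict has come back. The final position of the tongs was checked only numerically, because I had used all 14 picture views. They measure straight along the tray, about 2 mm from where I aimed.

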